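# Tare the contact stage and hold the sample slide flush on its tilted face

### The arm

A 7-joint arm with a two-finger parallel gripper is mounted at the origin on a cart in front of the work surface, level with it; the furniture and walls round the work are solid. World frame = base frame: x ahead of the robot, y to its left, z up, the work surface at z = 0. Lengths are in m, angles in rad, forces in N, time in s.
With the tool pointing down it reaches from about 0.425 to 0.825 m from the base axis. Payload 3.6 kg.
Tool frame: the origin (TCP) lies where the fingers leave the gripper's body, on its centre line; the fingertips stand 73 mm ahead of it and the grasp point (between the pads) lies 54 mm ahead of it; x points along the fingers, y is the direction in which the jaws open and shut, and the axes are right-handed (so a half turn about x gives the same grasp; the last joint's range is limited). The gripper opens to 85 mm and grips with 20 to 120 N. Pads are 22 mm wide; open, the fingers measure 114 mm over their backs; the gripper's body (76 mm by 85 mm) begins 54 mm behind the grasp point. The pads swing forward as they close: fully open they stand 13 mm farther back than shut.
Start: joints at [-1.373, 0.615, -0.013, 1.423, 0.008, 1.103, -0.04], TCP at [0.144, 0.634, 0.304] pointing down, gripper open.
Joint ranges: [-3.12, 3.12], [-0.3, 2.06], [-1.34, 1.32], [0.26, 2.42], [-1.36, 4.5], [0.01, 1.98], [-2.84, 2.84]. Speed limits (rad/s): [2.79, 2.79, 3.14, 3.14, 3.14, 3.14, 3.14].

### API

Orientations are given as a unit quaternion [x, y, z, w].
In Python, from station import arm, snapshot, camera_info, ticket gives the robot as it stands. Calls block until the motion is done:
- arm.movep(position, orientation): joint-space move of the TCP to a pose.
- arm.line_to(position, velocity=0.15, ori=None): straight line of the TCP; ori=None keeps the orientation; velocity is the mean speed in m/s.
- arm.move_j(angles): joint-space move.
- arm.move_gripper(opening, effort=None): opening from 0.0 (shut) to 1.0 (fully open); effort is the grip in N (None keeps the last); returns when the fingers have stopped.
- arm.pause(seconds).
- arm.ik(position, orientation): joint angles nearest the present ones, or None.
- snapshot(name): name is "scene" or "side" or "wrist"; returns the picture (400x640x3 uint8, blue, green, red); there is no depth.
- camera_info(name): a dict with "fx", "fy", "cx", "cy" (pixels), "R" (3x3) and "t" (3): a world point X has camera coordinates R X + t; the wrist camera has in their place "T_tool_cam" (4x4, takes a point from camera to tool coordinates, whose origin is the TCP and whose axes are the tool frame's). Camera axes: x right, y down, z forward; pixel columns grow to the right and rows downward; lengths in m; the calibration is good to about 2 mm. The wrist camera is an equidistant fisheye: a pixel r from the principal point sees the ray r / f radians off the axis. A picture is of the moment at which its call begins: read the wrist's pose just before it. camera_info takes no time and is no camera call.
A pose or a line that the arm cannot do raises arm.MotionError and nothing moves.
- ticket.finish_job(): hands the job in, once; it reports no verdict.
Readings, each from a call of its own:
- arm.read_time(): time.
- arm.read_joint_positions(): joint angles.
- arm.read_dq(): joint speeds.
- arm.read_effort(): joint torques, N m.
- arm.read_tool_pos(): TCP position.
- arm.read_eef_rot(): TCP orientation.
- arm.read_ft_force(): force on the tool from outside, world axes, zero at the start.
- arm.read_wrist_torque(): the same for the moment, N m.
- arm.read_opening(): opening from 0.0 (shut) to 1.0 (fully open).
Only numpy, scipy, OpenCV 4.12 (cv2) and the standard library are available. Lean on these libraries where they do the work, as an engineer would, in place of code of your own. Each camera call takes 0.05 s, during which the arm holds its last target.

### The job

With the gripper empty, press the spring pedal down to its stop for a moment to tare the contact stage, and let it come up again. Then pick up the sample slide by its grip block, tilt it to match the sloping steel face of the stage, and hold its underside flush on the middle of the face, long side up the slope, pushing gently so that the spring-backed face sinks about half of its 8 mm travel. Finish while still holding it there, square and steady, without letting go, and leave everything else on the table where it is.

Things in the scene. Friction and masses are not known exactly. Their poses are not given: they have to be found in the camera images.
- sample_slide: sample slide, loose, about 0.12 kg: a flat rectangular aluminium plate 76 mm long (its x) by 54 mm wide (its y) by 5 mm thick, with a grey upright grip block standing in the middle of its upper side. The block is 42 mm long (x), 14 mm thick (y) and reaches from 5 to 47 mm above the underside: grip it across its 14 mm, along y. Origin: centre of the flat underside; z points out of the upper side, through the block. It starts lying flat on the table, block up.
- tilt_stage: tilting contact stage, fixed to the table; origin on the table under its middle. Grey base plate 120 x 112 x 10 mm with two upright aluminium cheeks (at y +-48 mm, top 93 mm above the table) that carry, on a horizontal axle along its y at 68 mm height, a tilted cradle with a spring-backed steel face plate on top. The cradle is clamped and does not turn.
- face_center (a point): centre of the steel face plate of the stage, on its outer surface, 28 mm from the axle. The plate is 84 mm along this point's x (which runs up the slope, away from the low edge), 64 mm along its y (level) and 6 mm thick; z points out of the face. The face is turned up, and leans from level towards the stage's -x side, by anything from 15 to 35 degrees. The point moves in with the plate.
- spring_face (a joint): how far the face plate is pushed in against its springs, straight along its own -z: 0 m free, 0.008 m at its stop. It takes about 1 N to start and 0.9 N more for each mm. It cannot tilt on its springs.
- pedal (a joint): angle of the spring pedal: 0 rad up, 0.22 rad down on its stop; it springs back up when let go. At the pad it takes about 3 N to start and 6 N to reach the stop.
- pedal_pad (a point): middle of the ribbed rubber pad, on top of the pedal's front end, 52 mm above the table when the pedal is up and 17 mm lower when it is on its stop. The pedal is a grey plate 60 mm wide that rises from a hinge at its back (the +x side of this point) 80 mm from this point, on a dark steel base plate 130 x 84 mm fixed to the table; the pad is 60 x 50 mm. With the pedal up, this point's z is vertical and its x points level towards the hinge.
- mouse: computer mouse, 52 x 108 x 36 mm; a bystander to be left alone; origin: centre of its underside
- marker: felt pen lying down, 135 mm long, 16 mm thick; a bystander to be left alone; origin: centre of its underside
- tape_roll: roll of tape lying flat, 62 mm across, 19 mm high; a bystander to be left alone; origin: centre of its underside
- mass_100: brass slotted mass lying flat, 38 mm across, 11 mm high; a bystander to be left alone; origin: centre of its underside
- battery_9v: block battery standing upright, 18 x 27 x 47 mm; a bystander to be left alone; origin: centre of its underside
- fuse_box: small card box lying flat, 38 x 58 x 18 mm; a bystander to be left alone; origin: centre of its underside
Things that resemble listed ones, but are neither listed nor needed, are in the scene too. Leave any blue look-alike of the sample_slide alone.

How it is judged:
By the outcome, as a careful person would: the job done as asked, in the order asked, and still so for the second after the job is handed in, while the arm keeps its last pose, push and grip.
It also fails if it takes over 61 s, if anything falls off the work surface, if the arm or the gripper's body presses on something with over 40 N, if the wrist force passes 120 N, or if a joint passes its speed limit or range.

## Working session

There is one attempt and no reset: what is moved stays moved. The work goes in short steps, each a Python script; the robot and the scene stay as the last script left them, time stands still between calls to the robot, and variables do not carry over. Pictures are saved under pics/ and viewed, and the job is handed in when it is done.

```bash
mkdir -p pics; ls
python3 - <<'E'
from station import arm, snapshot, camera_info
import cv2
print(arm.read_time(),arm.read_tool_pos(),arm.read_eef_rot(),arm.read_opening())
for n in ["scene","side","wrist"]:
    cv2.imwrite(f"pics/a_{n}.png",snapshot(n)); print(n,camera_info(n))
E
```

```text
pics
0.0 [0.14413184 0.63323002 0.3026919 ] [ 0.07802425  0.70277311 -0.07987638  0.70259657] 1.0011000060760065
scene {'fx': 469.01035584003245, 'fy': 469.01035584003245, 'cx': 313.22698808711544, 'cy': 197.13389776751646, 'R': array([[ 0.53362154, -0.84546009, -0.02110174],
       [-0.5021717 , -0.29667755, -0.81228444],
       [ 0.68049367,  0.44404917, -0.58287966]]), 't': array([-0.20455663,  0.36100173,  0.81075383])}
side {'fx': 520.1439559941779, 'fy': 520.1439559941779, 'cx': 325.4454727070719, 'cy': 203.61157479714112, 'R': array([[-0.91593928, -0.40128522,  0.00503975],
       [-0.26065714,  0.58531125, -0.76776858],
       [ 0.30514436, -0.70454305, -0.64070742]]), 't': array([0.49756156, 0.16492085, 1.50132562])}
wrist {'fx': 309.70691628693146, 'fy': 309.70691628693146, 'cx': 322.34134433551253, 'cy': 204.362055357363, 'T_tool_cam': array([[-2.31246913e-04, -2.84193188e-01,  9.58767009e-01,
        -6.99626651e-02],
       [ 9.99999968e-01, -1.66124939e-04,  1.91950002e-04,
         8.97122891e-05],
       [ 1.04724228e-04,  9.58767023e-01,  2.84193218e-01,
        -7.15325201e-02],
       [ 0.00000000e+00,  0.00000000e+00,  0.00000000e+00,
         1.00000000e+00]])}
```

View pics/a_scene.png

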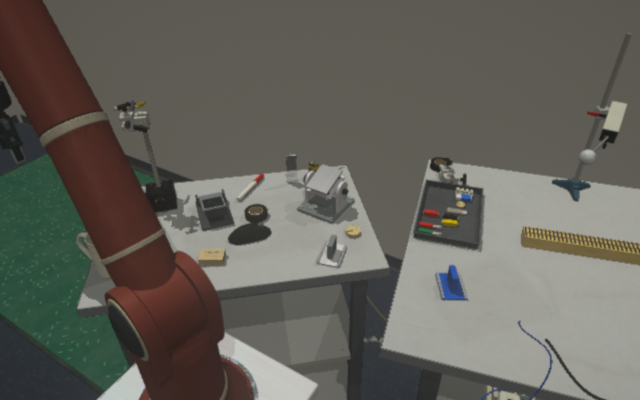

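View pics/a_side.png

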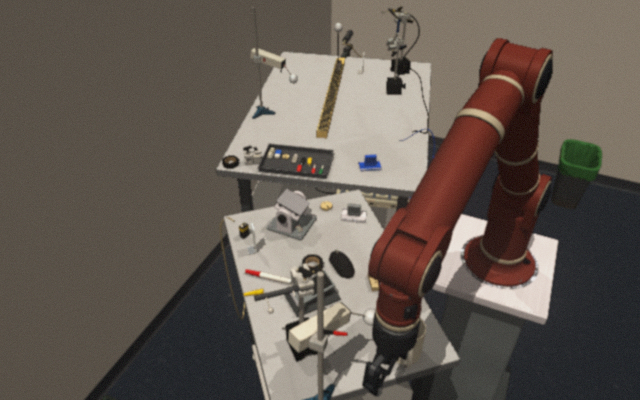

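View pics/a_wrist.png

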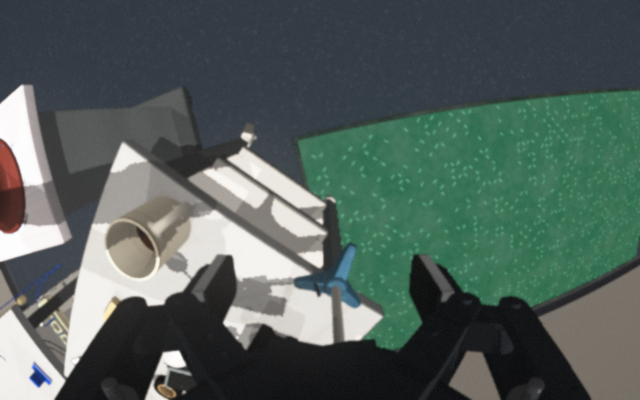

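```bash
cat > h.py <<'E'
from station import arm, snapshot, camera_info, ticket
import cv2, numpy as np
from scipy.spatial.transform import Rotation as Ro
def ray(n,u,v,pose=None):
    c=camera_info(n)
    if n!="wrist":
        d=np.array([(u-c['cx'])/c['fx'],(v-c['cy'])/c['fy'],1.]); R=c['R']
        return -R.T@c['t'], R.T@d/np.linalg.norm(d)
    dx,dy=(u-c['cx'])/c['fx'],(v-c['cy'])/c['fy']; th=np.hypot(dx,dy); s=np.sin(th)/max(th,1e-9)
    d=np.array([dx*s,dy*s,np.cos(th)]); T=c['T_tool_cam']; p,q=pose; R=Ro.from_quat(q).as_matrix()
    return R@T[:3,3]+p, R@(T[:3,:3]@d)
def plane(n,u,v,z,pose=None):
    o,d=ray(n,u,v,pose); return o+d*(z-o[2])/d[2]
def proj(n,X,pose=None):
    c=camera_info(n); X=np.asarray(X,float)
    if n!="wrist":
        p=c['R']@X+c['t']; return np.array([c['fx']*p[0]/p[2]+c['cx'],c['fy']*p[1]/p[2]+c['cy']])
    T=c['T_tool_cam']; R=Ro.from_quat(pose[1]).as_matrix(); p=T[:3,:3].T@(R.T@(X-pose[0])-T[:3,3])
    th=np.arctan2(np.hypot(p[0],p[1]),p[2]); r=np.hypot(p[0],p[1]); return np.array([c['fx']*th*p[0]/r+c['cx'],c['fy']*th*p[1]/r+c['cy']])
def tri(rays):
    A=np.zeros((3,3));b=np.zeros(3)
    for o,d in rays:
        P=np.eye(3)-np.outer(d,d);A+=P;b+=P@o
    X=np.linalg.solve(A,b); return X,[np.linalg.norm((np.eye(3)-np.outer(d,d))@(X-o)) for o,d in rays]
def pose(): return np.array(arm.read_tool_pos()),np.array(arm.read_eef_rot())
def quat(xa,ya):
    xa=np.array(xa,float)/np.linalg.norm(xa); ya=np.array(ya,float); ya-=xa*(xa@ya); ya/=np.linalg.norm(ya)
    return Ro.from_matrix(np.c_[xa,ya,np.cross(xa,ya)]).as_quat()
E
python3 - <<'E'
from h import *
print(-camera_info('scene')['R'].T@camera_info('scene')['t'], -camera_info('side')['R'].T@camera_info('side')['t'])
for n,u,v,z in [("slide",333,252,0),("stage",326,205,0.0),("face",327,180,.093),("pedalpad",212,202,.05),("mouse",250,235,.02),("tape",256,213,.01),("fuse",212,257,.01),("mass",352,231,.005),("stand",160,205,0),("corner",383,272,0),("corner2",350,168,0)]:
    print(n,plane("scene",u,v,z).round(3))
im=cv2.imread("pics/a_scene.png")[140:300,70:390]
cv2.imwrite("pics/b.png",cv2.resize(im,None,fx=2.5,fy=2.5,interpolation=cv2.INTER_CUBIC))
im=cv2.imread("pics/a_side.png")[170:370,210:450]
cv2.imwrite("pics/c.png",cv2.resize(im,None,fx=3,fy=3,interpolation=cv2.INTER_CUBIC))
E
```

```text
[-0.26127217 -0.42585793  0.7614915 ] [0.04060293 1.16088261 1.08602393]
slide [ 0.461 -0.007  0.   ]
stage [0.614 0.105 0.   ]
face [0.601 0.093 0.093]
pedalpad [0.418 0.33  0.05 ]
mouse [0.391 0.188 0.02 ]
tape [0.479 0.238 0.01 ]
fuse [0.291 0.223 0.01 ]
mass [ 0.548 -0.011  0.005]
stand [0.382 0.498 0.   ]
corner [ 0.462 -0.138 -0.   ]
corner2 [0.813 0.139 0.   ]
```

View pics/b.png

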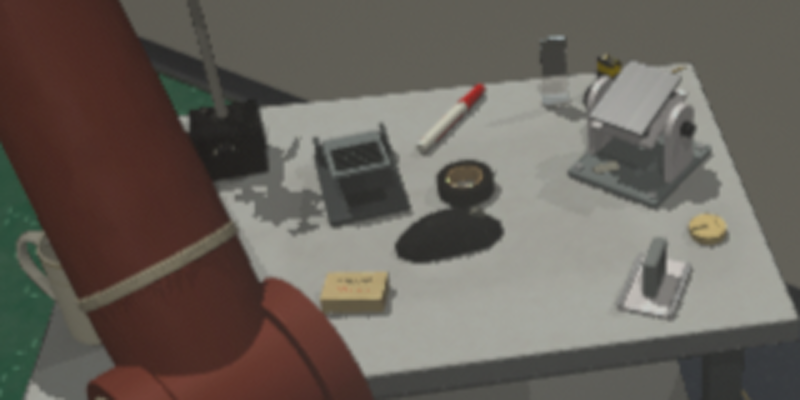

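View pics/c.png

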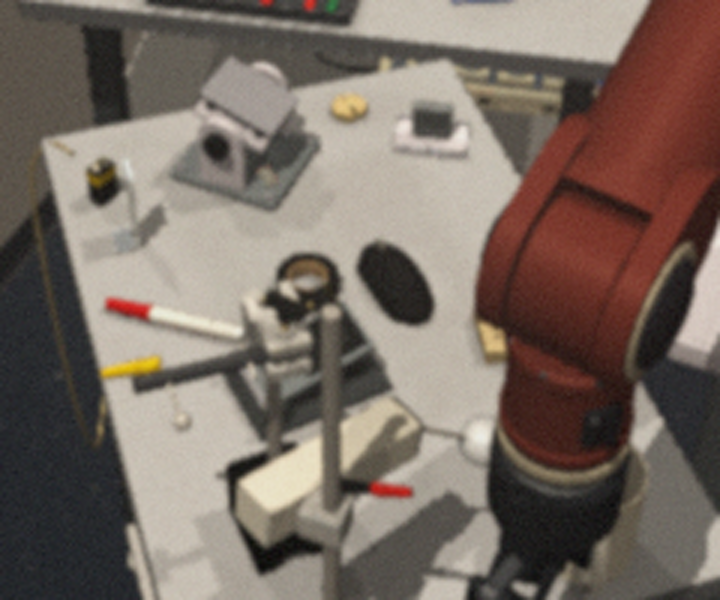

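Run:
```python
from h import *
S=lambda u,v:("side",210+u/3,170+v/3)
C=lambda u,v:("scene",u,v)
for n,a,b in [("head",C(133,117),S(275,310)),("yellowtip?",C(140,102),S(130,368)),("whitebase",C(128,125),S(290,350))]:
    print(n,tri([ray(*a),ray(*b)]))
for z in (0,.2,.4): print(plane(*S(250,560),z).round(3),plane(*S(330,315),z).round(3),plane(*S(330,590),z).round(3),plane(*S(400,410),z).round(3),plane(*S(250,510),z).round(3))
im=cv2.imread("pics/a_scene.png")[80:240,70:270]
cv2.imwrite("pics/d.png",cv2.resize(im,None,fx=4,fy=3.7,interpolation=cv2.INTER_CUBIC))
```

```text
head (array([0.37704565, 0.49905857, 0.27158372]), [np.float64(0.0051128224899036605), np.float64(0.0051128224899035955)])
yellowtip? (array([0.45524155, 0.57378767, 0.25911313]), [np.float64(3.357258834102839e-05), np.float64(3.357258834101238e-05)])
whitebase (array([0.36258017, 0.51013852, 0.25134529]), [np.float64(0.0022342809306304472), np.float64(0.002234280930630555)])
[0.398 0.525 0.   ] [0.447 0.258 0.   ] [0.328 0.524 0.   ] [0.345 0.336 0.   ] [0.419 0.482 0.   ]
[0.332 0.642 0.2  ] [0.372 0.425 0.2  ] [0.275 0.641 0.2  ] [0.289 0.488 0.2  ] [0.349 0.607 0.2  ]
[0.266 0.759 0.4  ] [0.297 0.591 0.4  ] [0.222 0.759 0.4  ] [0.233 0.64  0.4  ] [0.28  0.732 0.4  ]
```

View pics/d.png

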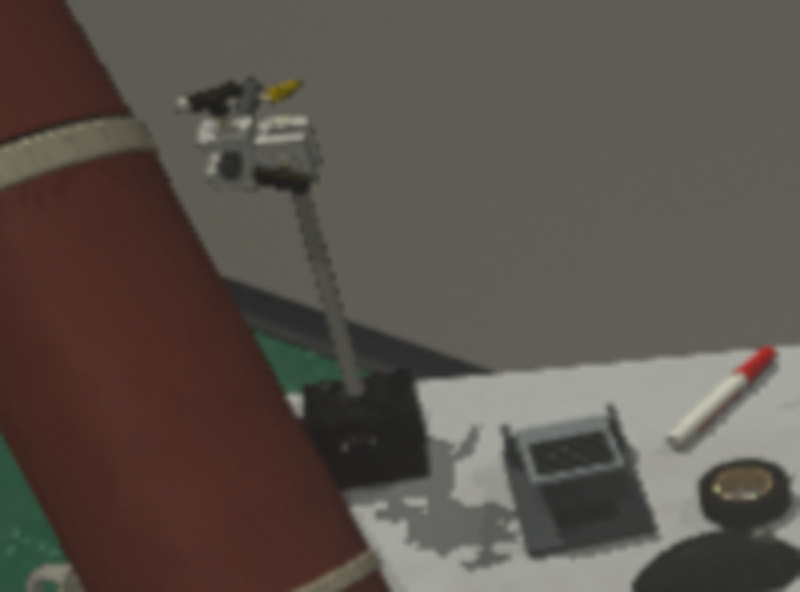

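Run:
```python
from h import *
P=pose(); 
for u,v in [(335,285),(350,245),(300,282),(340,330)]: print(plane("wrist",u,v,0,P).round(3))
R=Ro.from_quat(P[1]).as_matrix();print(R.round(2), (P[0]+R@camera_info("wrist")["T_tool_cam"][:3,3]).round(3))
for z in (0,.2,.3,.4,.5,.6): 
  print(z,[plane("side",*p,z).round(3) for p in [(320,273),(317,340),(318,399),(342,306),(370,312),(290,340)]])
c=cv2.imread("pics/a_wrist.png");cv2.imwrite("pics/e.png",cv2.resize(c[180:400,60:460],None,fx=2,fy=2))
c=cv2.imread("pics/a_side.png");cv2.imwrite("pics/f.png",cv2.resize(c[260:400,220:420],None,fx=4,fy=4,interpolation=2))
```

```text
[ 0.3    0.615 -0.   ]
[0.245 0.647 0.   ]
[0.285 0.569 0.   ]
[0.383 0.606 0.   ]
[[-0.    0.22  0.98]
 [-0.    0.98 -0.22]
 [-1.   -0.   -0.  ]] [0.074 0.649 0.373]
0 [array([0.45 , 0.252, 0.   ]), array([0.365, 0.459, 0.   ]), array([0.298, 0.601, 0.   ]), array([0.349, 0.335, 0.   ]), array([0.275, 0.324, 0.   ]), array([0.426, 0.486, 0.   ])]
0.2 [array([0.374, 0.419, 0.2  ]), array([0.305, 0.588, 0.2  ]), array([0.251, 0.704, 0.2  ]), array([0.292, 0.487, 0.2  ]), array([0.231, 0.478, 0.2  ]), array([0.355, 0.61 , 0.2  ])]
0.3 [array([0.337, 0.503, 0.3  ]), array([0.276, 0.653, 0.3  ]), array([0.227, 0.756, 0.3  ]), array([0.264, 0.563, 0.3  ]), array([0.21 , 0.555, 0.3  ]), array([0.32 , 0.672, 0.3  ])]
0.4 [array([0.299, 0.586, 0.4  ]), array([0.246, 0.717, 0.4  ]), array([0.203, 0.807, 0.4  ]), array([0.235, 0.639, 0.4  ]), array([0.188, 0.632, 0.4  ]), array([0.284, 0.734, 0.4  ])]
0.5 [array([0.261, 0.67 , 0.5  ]), array([0.216, 0.782, 0.5  ]), array([0.18 , 0.859, 0.5  ]), array([0.207, 0.715, 0.5  ]), array([0.167, 0.709, 0.5  ]), array([0.249, 0.797, 0.5  ])]
0.6 [array([0.224, 0.754, 0.6  ]), array([0.186, 0.847, 0.6  ]), array([0.156, 0.91 , 0.6  ]), array([0.179, 0.791, 0.6  ]), array([0.145, 0.786, 0.6  ]), array([0.213, 0.859, 0.6  ])]
```

View pics/e.png

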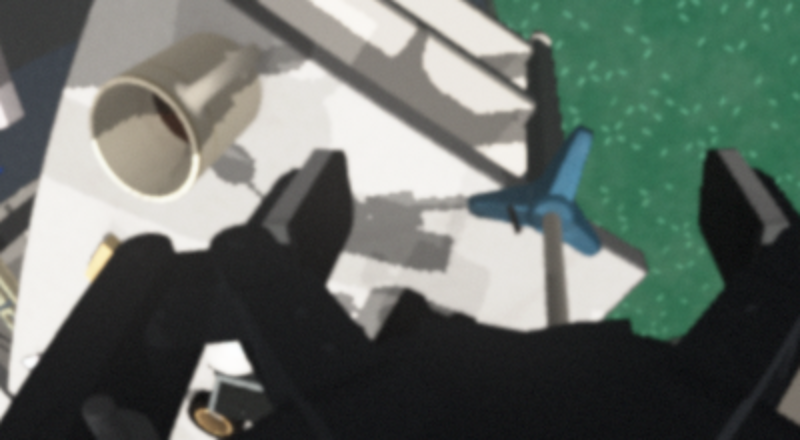

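View pics/f.png

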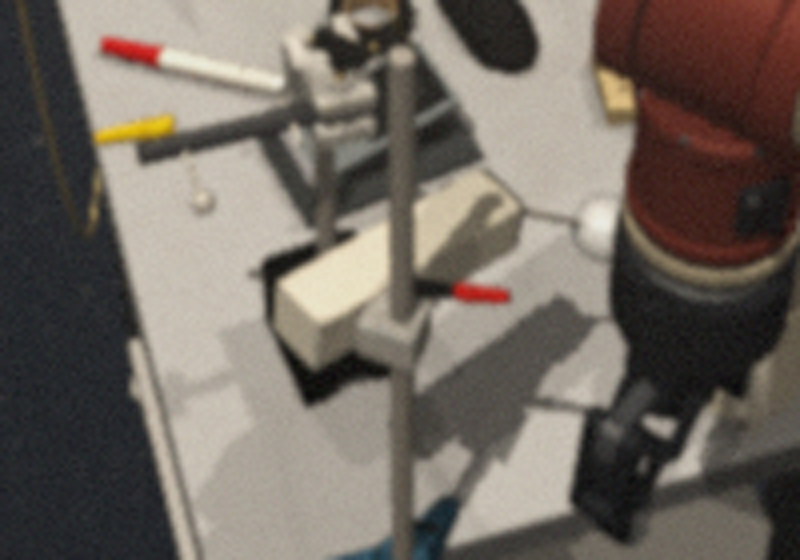

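Run:
```python
from h import *
q0=quat([0,0,-1],[0,1,0])
for p in [[.35,.35,.4],[.5,.15,.4],[.56,.05,.4]]:
    print(p,arm.ik(p,q0))
p,q=pose()
arm.line_to([p[0],p[1],0.53],velocity=0.3)
j=np.array(arm.read_joint_positions()); print(j.round(3),arm.read_time())
```

```text
[0.35, 0.35, 0.4] [-0.82128171  0.28385608 -0.01108926  1.70297783  0.00339519  1.1547774
  0.73749701]
[0.5, 0.15, 0.4] [-0.45515547  0.33110772  0.17146164  1.63945877 -0.06012195  1.17618341
  1.30109413]
[0.56, 0.05, 0.4] [-0.30728611  0.40502928  0.27281409  1.53508518 -0.11342372  1.2170488
  1.55464996]
[-1.380e+00  5.320e-01 -2.000e-03  9.540e-01  1.000e-03  1.659e+00
 -3.400e-02] 1.05
```

Run:
```python
from h import *
j=np.array(arm.read_joint_positions()); j[0]=-0.5; arm.move_j(j)
a=0.45
arm.movep([.46,.22,.38],quat([0,0,-1],[-np.sin(a),np.cos(a),0]))
P=pose(); cv2.imwrite("pics/g.png",snapshot("wrist")); np.save("g.npy",np.r_[P[0],P[1]])
print(P,arm.read_time(),np.array(arm.read_joint_positions()).round(2))
```

```text
(array([0.4605091 , 0.22054678, 0.38055046]), array([-0.15743708,  0.68874717,  0.15778896,  0.68988662])) 4.3833 [-0.25  0.34 -0.33  1.69  0.12  1.13  1.4 ]
```

View pics/g.png

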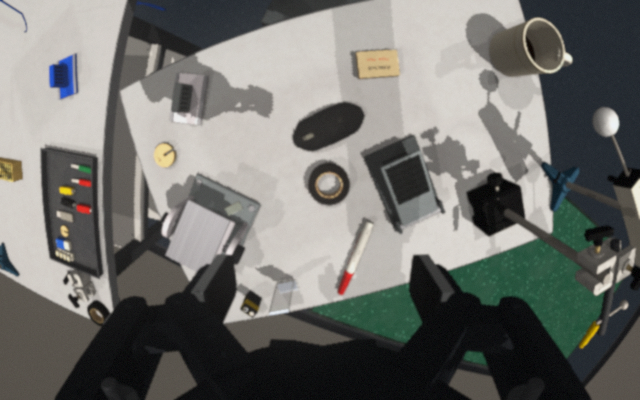

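Run:
```python
import cv2
c=cv2.imread("pics/g.png")
cv2.imwrite("pics/g1.png",cv2.resize(c[120:250,340:470],None,fx=4.5,fy=4.5,interpolation=2))
cv2.imwrite("pics/g2.png",cv2.resize(c[60:290,130:290],None,fx=2.6*1.5,fy=2.6,interpolation=2)) if 0 else cv2.imwrite("pics/g2.png",cv2.resize(c[60:290,120:300],None,fx=2.6,fy=2.6,interpolation=2))
```

```text
(no output)
```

View pics/g1.png

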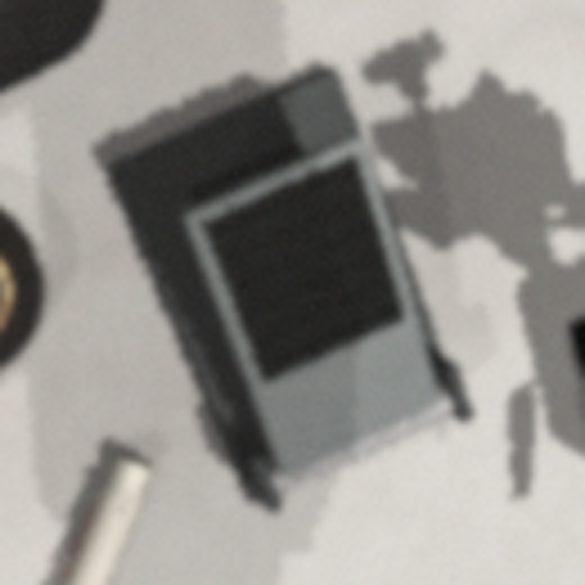

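View pics/g2.png

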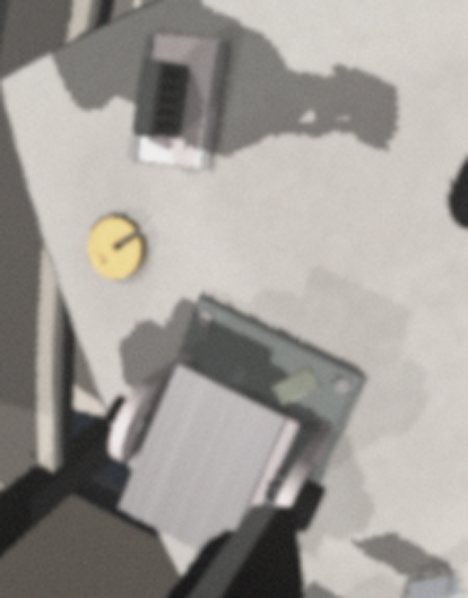

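Run:
```python
from h import *
g=np.load("g.npy");P=(g[:3],g[3:])
c=[plane("wrist",340+u/4.5,120+v/4.5,.052,P) for u,v in [(208,222),(350,165),(405,322),(265,380)]]
c=np.array(c);print(c.round(3),c.mean(0),[np.linalg.norm(c[i]-c[i-1]).round(3) for i in range(4)])
d=(c[2]+c[3]-c[0]-c[1])[:2];print("x dir deg",np.degrees(np.arctan2(d[1],d[0])))
# scene: pad corners in d.png
s=np.array([plane("scene",70+u/4,80+v/3.7,.052) for u,v in [(527,440),(610,430),(622,462),(537,475)]]);print(s.round(3),s.mean(0))
# slide: 
for z,pts in [(0.005,[(148,33),(228,40),(212,168),(135,160)]),(.047,[(155,62),(188,65),(182,138),(145,135)])]:
    k=np.array([plane("wrist",120+u/2.6,60+v/2.6,z,P) for u,v in pts]);print(k.round(3),k.mean(0),[np.linalg.norm(k[i]-k[i-1]).round(3) for i in range(4)])
```

```text
[[0.423 0.296 0.052]
 [0.388 0.327 0.052]
 [0.422 0.367 0.052]
 [0.458 0.335 0.052]] [0.42254678 0.33106875 0.052     ] [np.float64(0.053), np.float64(0.047), np.float64(0.053), np.float64(0.048)]
x dir deg 49.25470670685995
[[0.413 0.36  0.052]
 [0.45  0.322 0.052]
 [0.424 0.29  0.052]
 [0.385 0.326 0.052]] [0.4179269  0.32451845 0.052     ]
[[ 0.424 -0.042  0.005]
 [ 0.41   0.008  0.005]
 [ 0.482  0.03   0.005]
 [ 0.496 -0.019  0.005]] [ 0.4532238  -0.00589091  0.005     ] [np.float64(0.076), np.float64(0.053), np.float64(0.075), np.float64(0.051)]
[[ 0.434 -0.01   0.047]
 [ 0.429  0.01   0.047]
 [ 0.466  0.022  0.047]
 [ 0.472  0.001  0.047]] [0.4503456  0.00572759 0.047     ] [np.float64(0.04), np.float64(0.02), np.float64(0.039), np.float64(0.023)]
```

Run:
```python
from h import *
g=np.load("g.npy");P=(g[:3],g[3:])
print("ball",tri([ray("side",370,312),ray("wrist",605,122,P)]))
print("head",tri([ray("side",300,275),ray("wrist",600,260,P)]))
a=np.radians(49.25); q=quat([0,0,-1],[-np.sin(a),np.cos(a),0])
c=[.421,.330]
print(arm.ik([*c,.17],q))
arm.movep([*c,.17],q)
arm.move_gripper(0.0,effort=40)
f0=np.array(arm.read_ft_force());print(f0.round(2),arm.read_opening(),pose()[0],arm.read_time())
arm.line_to([*c,.128],velocity=.1)
P=pose();cv2.imwrite("pics/h_w.png",snapshot("wrist"));cv2.imwrite("pics/h_s.png",snapshot("scene"))
print(np.array(arm.read_ft_force())-f0,P[0],arm.read_time())
```

```text
ball (array([0.23425042, 0.47200367, 0.19170931]), [np.float64(0.0011572881659931578), np.float64(0.0011572881659933124)])
head (array([0.38407907, 0.49034813, 0.25835156]), [np.float64(0.004711468046481635), np.float64(0.0047114680464816665)])
[-0.4806912   0.636206   -0.34471251  1.89627583  0.33150023  0.66480031
  1.40397636]
[-0.68  0.93  0.57] -0.0012474861309211647 [0.42093919 0.33000991 0.16995234] 6.1
[ 1.14060552 -1.90122349  0.00925094] [0.42102932 0.33020164 0.12802951] 6.7667
```

View pics/h_w.png

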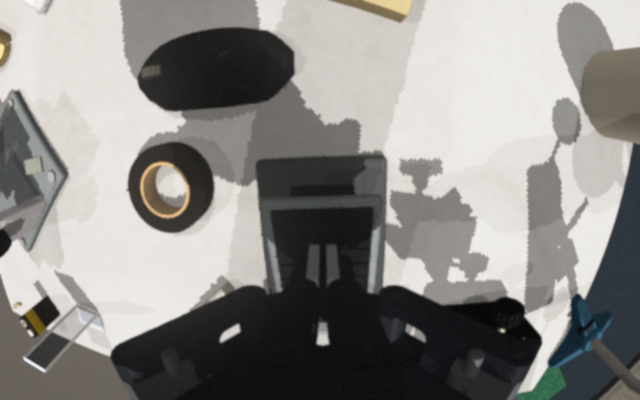

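View pics/h_s.png

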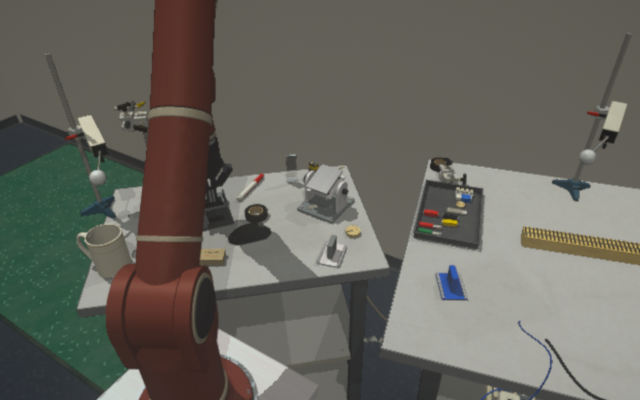

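Run:
```python
from h import *
c=[.421,.330]
f0=np.mean([arm.read_ft_force() for _ in range(4)],0)
z=.128
for z in [.122,.116,.112,.110,.109,.108,.107,.106,.105,.104,.103,.102]:
    arm.line_to([*c,z],velocity=.06)
    f=np.array(arm.read_ft_force())-f0; p=pose()[0]
    print(z,p[2].round(4),f.round(1))
    if f[2]>14: break
arm.pause(.4)
print((np.array(arm.read_ft_force())-f0).round(1),pose()[0].round(4),arm.read_time()); 
P=pose();cv2.imwrite("pics/i_w.png",snapshot("wrist"))
```

```text
0.122 0.1224 [0.2 1.1 1. ]
0.116 0.1163 [-0.   1.1  3.3]
0.112 0.1122 [-0.5  1.2  4.3]
0.11 0.1102 [-1.3  0.2  5.5]
0.109 0.1091 [-0.7 -0.5  4.2]
0.108 0.1081 [-0.8 -0.3  4.8]
0.107 0.1078 [-2.5 -1.1  8.7]
0.106 0.1075 [-2.8 -3.2 15.2]
[-3.3 -3.4 15.6] [0.4205 0.3292 0.1075] 9.1667
```

View pics/i_w.png

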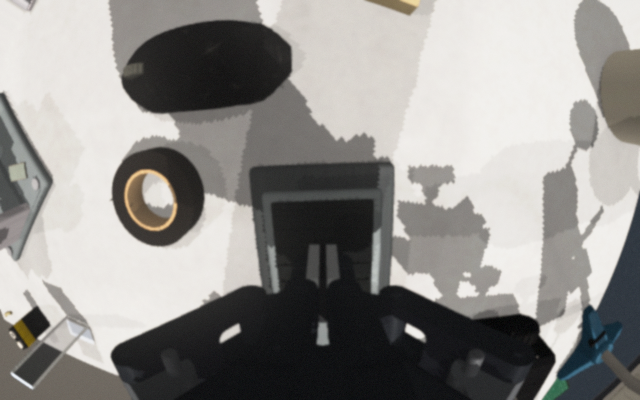

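Run:
```python
from h import *
c=[.421,.330]
arm.line_to([*c,.20],velocity=.2)
def view(n,p,az):
    a=np.radians(az); arm.movep(p,quat([0,0,-1],[-np.sin(a),np.cos(a),0])); arm.pause(.15)
    P=pose();cv2.imwrite(f"pics/{n}.png",snapshot("wrist"));np.save(f"{n}.npy",np.r_[P]) if 0 else np.save(f"{n}.npy",np.concatenate(P));print(n,P[0].round(3),arm.read_time())
view("v0",[.48,.18,.30],20)
view("v1",[.49,.04,.28],10)
view("v2",[.60,.02,.28],30)
```

```text
v0 [0.479 0.182 0.299] 10.8167
v1 [0.49  0.042 0.28 ] 11.6417
v2 [0.599 0.021 0.28 ] 12.3667
```

View pics/v0.png

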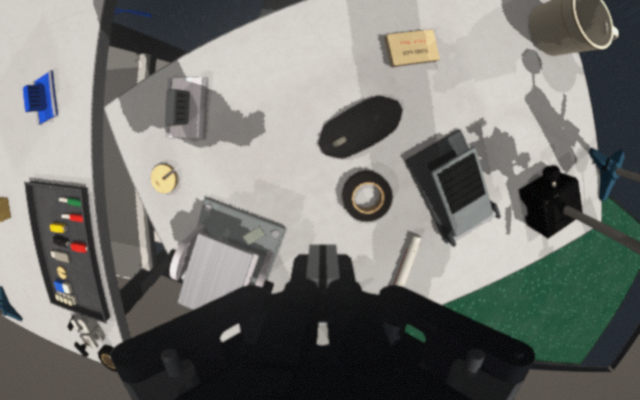

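View pics/v1.png

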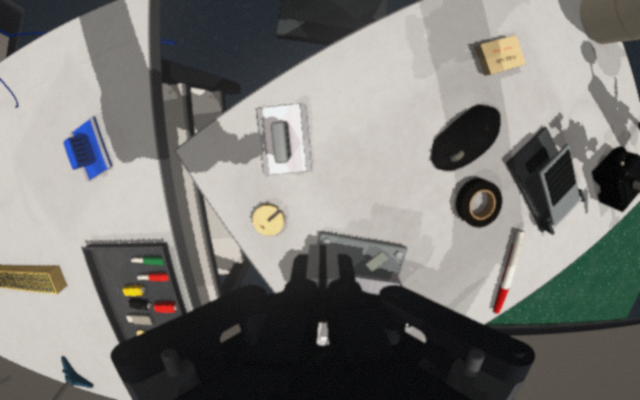

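View pics/v2.png

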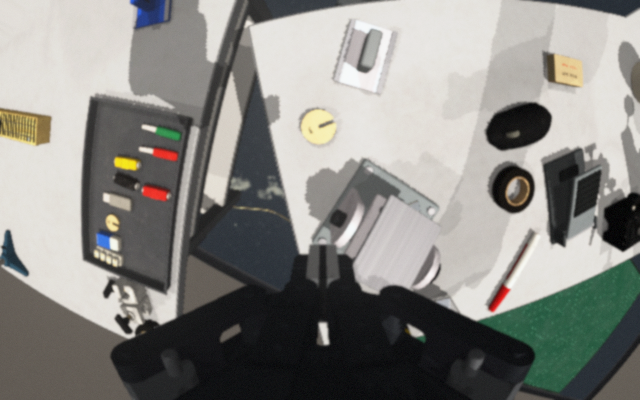

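Run:
```python
from h import *
def view(n,p,az):
    a=np.radians(az); arm.movep(p,quat([0,0,-1],[-np.sin(a),np.cos(a),0])); arm.pause(.2)
    P=pose();cv2.imwrite(f"pics/{n}.png",snapshot("wrist"));np.save(f"{n}.npy",np.concatenate(P));print(n,P[0].round(3),arm.read_time())
view("v3",[.67,.10,.27],20)
view("v4",[.64,.17,.24],40)
for n in ("v3","v4"):
    c=cv2.imread(f"pics/{n}.png"); cv2.imwrite(f"pics/{n}z.png",cv2.resize(c[40:300,170:470],None,fx=2.3,fy=2.3,interpolation=2))
```

```text
v3 [0.67  0.098 0.271] 13.125
v4 [0.641 0.168 0.241] 13.8
```

View pics/v3z.png

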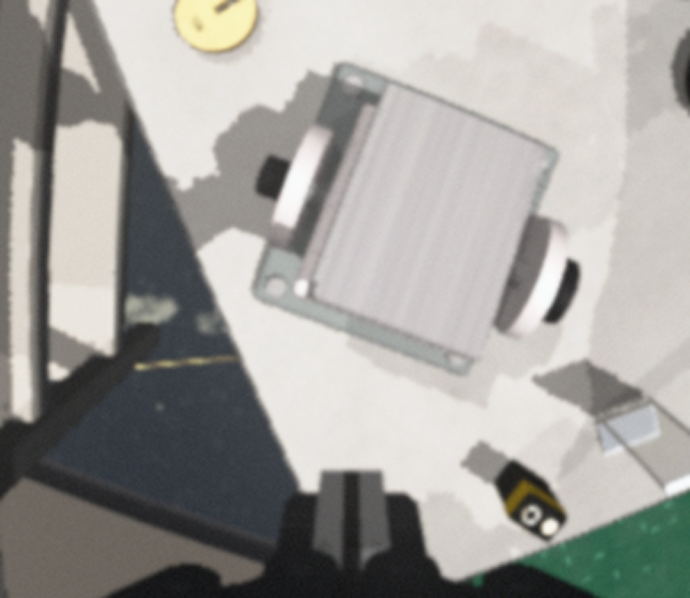

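View pics/v4z.png

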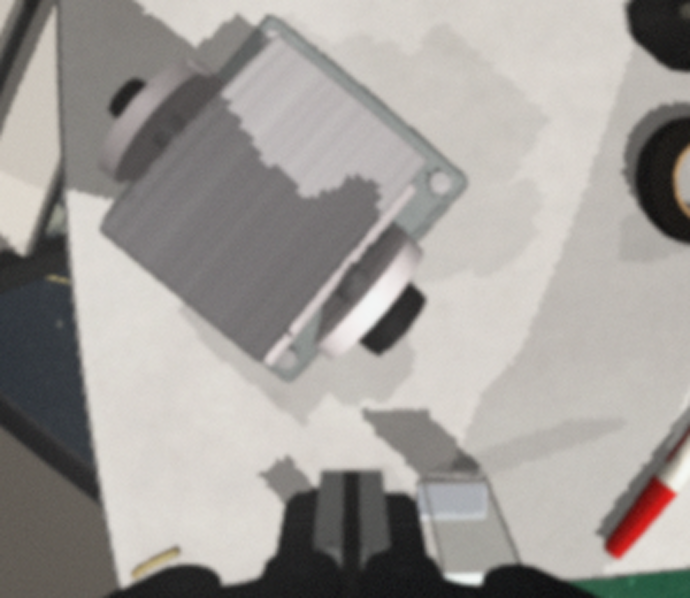

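Run:
```python
import cv2
c=cv2.imread("pics/v3.png");cv2.imwrite("pics/v3y.png",cv2.resize(c[65:215,290:430],None,fx=4,fy=4,interpolation=2))
c=cv2.imread("pics/v4.png");cv2.imwrite("pics/v4y.png",cv2.resize(c[45:205,205:365],None,fx=3.7,fy=3.7,interpolation=2))
c=cv2.imread("pics/v2.png");cv2.imwrite("pics/v2y.png",cv2.resize(c[150:310,310:450],None,fx=3.7,fy=3.7,interpolation=2))
c=cv2.imread("pics/v0.png");cv2.imwrite("pics/v0y.png",cv2.resize(c[190:320,160:300],None,fx=4,fy=4,interpolation=2))
c=cv2.imread("pics/a_side.png");cv2.imwrite("pics/sy.png",cv2.resize(c[180:245,260:325],None,fx=9,fy=9,interpolation=2))
c=cv2.imread("pics/a_scene.png");cv2.imwrite("pics/cy.png",cv2.resize(c[155:225,290:360],None,fx=8,fy=8,interpolation=2))
```

```text
(no output)
```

View pics/v3y.png

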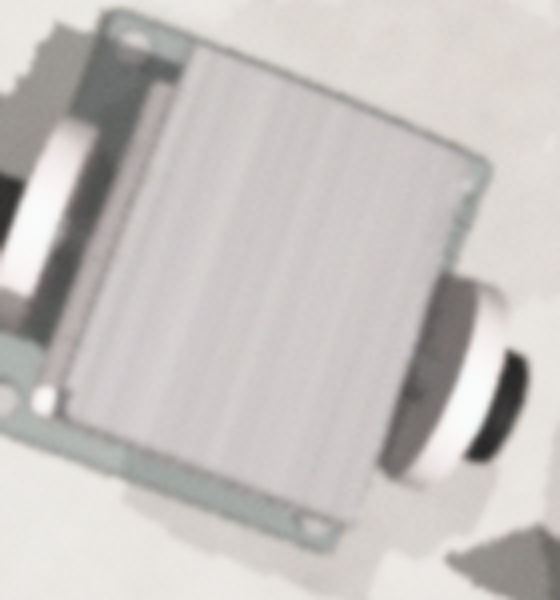

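View pics/v4y.png

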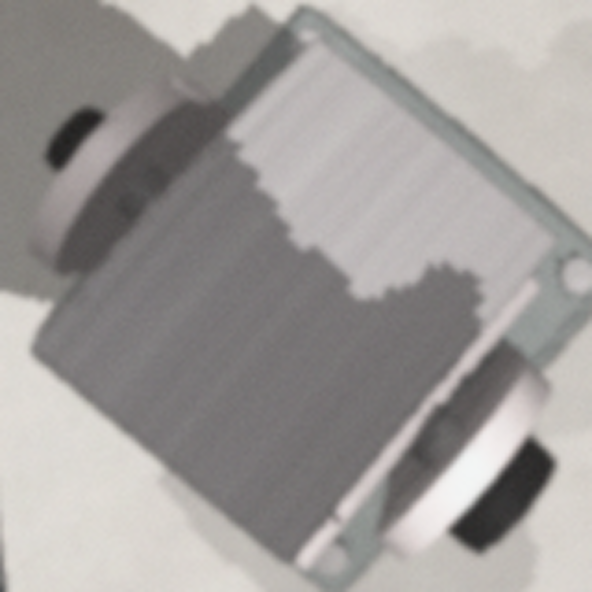

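View pics/v2y.png

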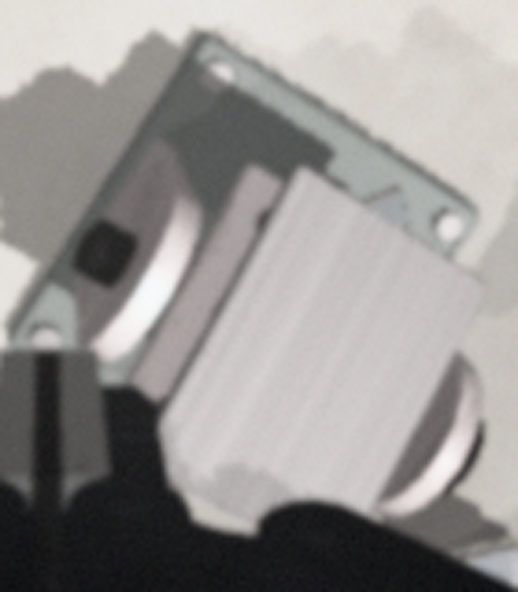

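View pics/v0y.png

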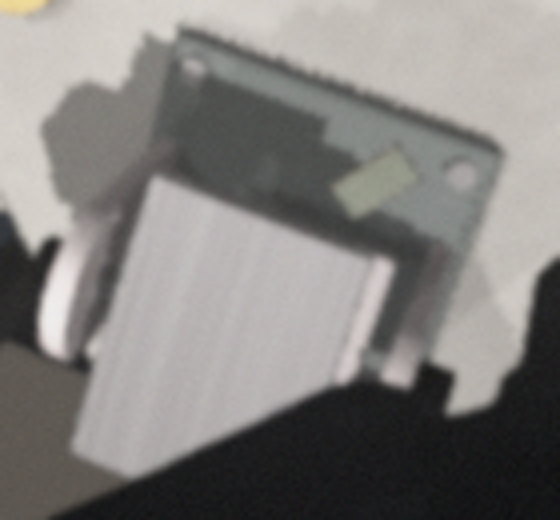

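View pics/sy.png

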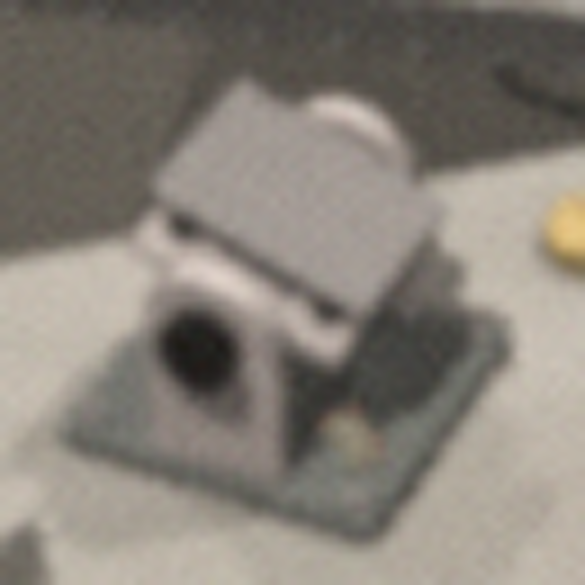

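View pics/cy.png

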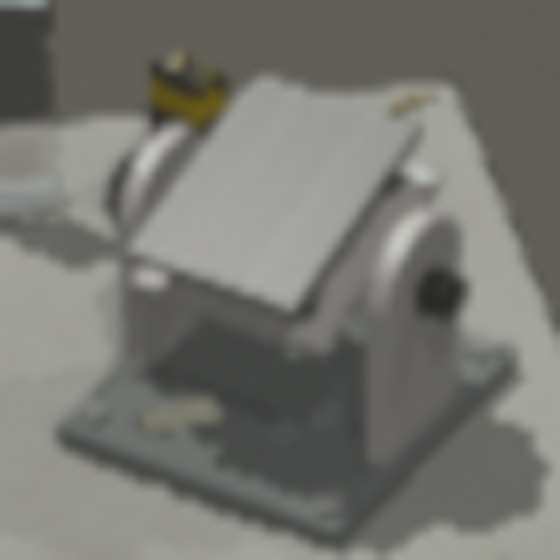

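```bash
cat > fitstage.py <<'E'
from h import *
from scipy.optimize import least_squares
obs=[]
def add(n,s,o,d):
    P=None
    if n[0]=="v": a=np.load(n+".npy");P=(a[:3],a[3:])
    for k,(u,v) in d.items():
        r=ray("wrist" if P else n,o[0]+u/s,o[1]+v/s,P); obs.append((n,k,*r))
add("v3",4,(290,65),dict(N1=(198,48),N2=(466,172),F2=(345,522),F1=(62,408),bN1=(110,12),bN2=(490,165),bF2=(330,548)))
add("v4",3.7,(205,45),dict(N1=(318,42),N2=(552,245),F2=(295,562),F1=(35,350),bN1=(305,10)))
add("v2",3.7,(310,150),dict(N1=(300,168),N2=(482,282),F2=(378,512),bN1=(203,35),bN2=(478,215)))
add("v0",4,(160,190),dict(N1=(152,178),N2=(375,255),F1=(72,448),bN1=(178,35),bN2=(500,150)))
add("side",9,(260,180),dict(F1=(245,82),F2=(155,190),N1=(440,212),N2=(362,318),bN2=(370,540),bN1=(508,335),bF2=(65,430)))
add("scene",8,(290,155),dict(N1=(292,305),N2=(130,248),F2=(262,78),F1=(415,125),bN1=(335,540),bN2=(62,432),bF1=(515,355)))
sg={'N1':(-1,-1),'N2':(-1,1),'F2':(1,1),'F1':(1,-1)}
def frame(x):
    X,Y,yaw,t=x[:4]; Rz=Ro.from_euler('z',yaw).as_matrix(); Rf=Rz@Ro.from_euler('y',-t).as_matrix()
    return Rz,Rf,np.array([X,Y,.068])+Rf[:,2]*.028
def res(x,full=False):
    Rz,Rf,fc=frame(x); out=[]
    for n,k,o,d in obs:
        s=sg[k[-2:]]
        p=np.array([x[0],x[1],.010])+Rz@[.06*s[0],.056*s[1],0] if k[0]=='b' else fc+Rf@[.042*s[0],.032*s[1],0]
        e=(p-o)-d*(d@(p-o)); out.append(e*1000)
    return out if full else np.concatenate(out)
if __name__=="__main__":
    for yaw in (.4,.6):
        s=least_squares(res,[.61,.1,yaw,.44],loss='soft_l1',f_scale=2); print(s.x, np.degrees(s.x[2:]),s.cost)
    print(frame(s.x)[2])
    for (n,k,_,_),e in zip(obs,res(s.x,True)): print(n,k,np.linalg.norm(e).round(1),e.round(1))
    byk={}
    for n,k,o,d in obs: byk.setdefault(k,[]).append((o,d))
    for k,r in byk.items():
        if len(r)>1: X,e=tri(r);print(k,X.round(4),(np.array(e)*1000).round(1))
    np.save("stage.npy",s.x)
E
python3 fitstage.py
```

```text
[ 0.61467592  0.1045429  -0.01470013  0.34778133] [-0.84225541 19.92640249] 181.16584115446318
[ 0.61467594  0.1045429  -0.01470014  0.34778273] [-0.84225598 19.92648236] 181.1658411552586
[0.60513418 0.10468318 0.09432366]
v3 N1 2.9 [-2.1 -2.1  0.3]
v3 N2 4.6 [-4.6 -0.2  0.5]
v3 F2 2.6 [-1.   2.4  0.4]
v3 F1 2.3 [ 0.4 -2.2  0.1]
v3 bN1 3.1 [-2.7 -1.5  0.5]
v3 bN2 2.5 [-2.2  1.1  0.6]
v3 bF2 2.8 [2.3 1.4 0.9]
v4 N1 2.5 [-1.7 -1.7  0.5]
v4 N2 3.0 [-3.  -0.1  0.2]
v4 F2 0.7 [ 0.3 -0.6  0.1]
v4 F1 2.3 [-0.1 -2.2  0.5]
v4 bN1 4.0 [-2.5 -3.   0.9]
v2 N1 2.8 [-2.  -1.7 -0.8]
v2 N2 1.9 [-1.6  0.9  0.3]
v2 F2 16.3 [15.5 -1.8  4.7]
v2 bN1 1.7 [-1.5 -0.8 -0.2]
v2 bN2 2.5 [-2.   1.3  0.5]
v0 N1 2.9 [-2.5 -1.1 -1. ]
v0 N2 0.6 [-0.4 -0.5 -0.2]
v0 F1 2.0 [ 0.7 -1.5  1.1]
v0 bN1 2.4 [-1.2 -2.1  0.1]
v0 bN2 1.3 [0.8 0.9 0.3]
side F1 4.9 [4.4 2.1 0.4]
side F2 5.3 [ 4.5  2.7 -0. ]
side N1 1.2 [-0.6 -0.8  0.6]
side N2 2.5 [ 1.   1.8 -1.4]
side bN2 3.8 [3.5 0.5 1.2]
side bN1 1.6 [1.4 0.1 0.6]
side bF2 7.3 [ 6.2  4.  -0.1]
scene N1 0.6 [-0.3 -0.1 -0.5]
scene N2 2.2 [-1.1  1.9  0.3]
scene F2 6.2 [0.9 4.  4.7]
scene F1 3.6 [ 2.3 -0.4  2.8]
scene bN1 5.1 [3.3 0.6 3.9]
scene bN2 6.7 [1.1 4.6 4.7]
scene bF1 6.1 [3.8 0.1 4.7]
N1 [0.567  0.0747 0.0799] [0.7 0.4 0.6 1.3 1.4 0.8]
N2 [0.5681 0.1366 0.0793] [2.7 1.2 0.3 1.5 3.5 0.7]
F2 [0.6406 0.1343 0.107 ] [ 5.7  5.1 11.9  1.8  4.1]
F1 [0.6424 0.0731 0.1078] [1.9 2.2 0.9 4.  2. ]
bN1 [0.5551 0.0503 0.0057] [1.  1.6 1.  1.5 3.8 2.8]
bN2 [0.5561 0.1599 0.0055] [1.7 2.6 0.6 3.3 2.6]
bF2 [0.6707 0.157  0.0114] [2. 2.]
```

```bash
sed -i 's|o\[0\]+u/s,o\[1\]+v/s|o[0]+(u+.5)/s-.5,o[1]+(v+.5)/s-.5|; s/F2=(378,512),bN1/bN1/' fitstage.py; python3 fitstage.py
```

```text
[ 0.61478377  0.10429506 -0.01601566  0.33545024] [-0.91762965 19.21988298] 122.94523836348388
[ 0.6147838   0.10429506 -0.01601572  0.33545182] [-0.91763343 19.21997328] 122.94523836655607
[0.6055675  0.10444268 0.09443933]
v3 N1 2.6 [-1.8 -1.8  0.2]
v3 N2 4.2 [-4.2  0.1  0.5]
v3 F2 2.4 [-0.3  2.4  0.6]
v3 F1 2.4 [ 1.1 -2.2  0.2]
v3 bN1 2.7 [-2.4 -1.1  0.4]
v3 bN2 2.4 [-1.8  1.5  0.6]
v3 bF2 3.3 [2.8 1.6 1. ]
v4 N1 2.3 [-1.5 -1.7  0.5]
v4 N2 2.7 [-2.7  0.2  0.2]
v4 F2 1.1 [ 0.9 -0.6  0.2]
v4 F1 2.2 [ 0.4 -2.   0.6]
v4 bN1 3.7 [-2.4 -2.7  0.9]
v2 N1 2.2 [-1.6 -1.3 -0.6]
v2 N2 2.0 [-1.2  1.4  0.7]
v2 bN1 1.4 [-1.4 -0.4 -0.1]
v2 bN2 2.5 [-1.7  1.7  0.7]
v0 N1 2.2 [-1.8 -0.8 -0.8]
v0 N2 0.4 [ 0.3 -0.2  0.2]
v0 F1 2.0 [ 1.1 -1.1  1.3]
v0 bN1 1.9 [-0.8 -1.7  0.2]
v0 bN2 1.9 [1.2 1.4 0.5]
side F1 4.1 [ 3.2  2.4 -0.7]
side F2 4.7 [ 3.4  3.  -1. ]
side N1 2.1 [-1.9 -0.9  0. ]
side N2 2.6 [-0.2  1.8 -1.9]
side bN2 2.2 [2.1 0.7 0.3]
side bN1 0.5 [-0.2  0.2 -0.3]
side bF2 6.2 [ 4.7  4.  -1. ]
scene N1 1.7 [ 0.1 -1.5 -0.9]
scene N2 0.8 [-0.5  0.6 -0.2]
scene F2 4.4 [1.3 2.2 3.6]
scene F1 3.8 [ 2.5 -2.2  1.7]
scene bN1 4.6 [ 3.3 -0.9  3. ]
scene bN2 5.0 [1.3 3.1 3.7]
scene bF1 5.6 [ 3.8 -1.6  3.8]
N1 [0.567  0.0747 0.081 ] [0.4 0.2 0.2 0.9 0.2 0.9]
N2 [0.5681 0.1364 0.0802] [2.5 1.1 0.9 1.9 2.6 0.8]
F2 [0.6444 0.1337 0.1072] [1.7 2.8 2.6 2.1]
F1 [0.6421 0.0732 0.1091] [1.5 2.  0.4 3.  2. ]
bN1 [0.5551 0.0502 0.0071] [0.9 1.6 0.4 0.7 3.2 3.3]
bN2 [0.5561 0.1597 0.0065] [1.3 1.9 0.5 2.1 1.5]
bF2 [0.6713 0.1566 0.0123] [1. 1.]
```

Run:
```python
from h import *
print(arm.read_time(), [np.round(arm.read_wrist_torque(),2) for _ in range(3)],[np.round(arm.read_ft_force(),2) for _ in range(3)])
for e in (30,45,60):
  e=np.radians(e)
  for side in (1,-1):
    for ys in (1,-1):
      for y0 in (.10,.14,.18):
        for z in (.2,.26,.32):
          xa=np.array([0,side*np.cos(e),-np.sin(e)])
          p=np.array([.60,.105-side*y0,z]); q=quat(xa,[ys,0,0]); r=arm.ik(p,q)
          if r is not None:
            R=Ro.from_quat(q).as_matrix();T=camera_info("wrist")["T_tool_cam"]
            print(round(np.degrees(e)),side,ys,y0,z,"cam",(p+R@T[:3,3]).round(3),(R@T[:3,2]).round(2),np.round(r,2))
```

```text
13.8 [array([-0.01,  0.03, -0.02]), array([-0.01,  0.03, -0.02]), array([-0.01,  0.03, -0.02])] [array([ 0.26, -0.21, -0.25]), array([ 0.26, -0.21, -0.25]), array([ 0.26, -0.21, -0.25])]
30 1 1 0.1 0.2 cam [ 0.6   -0.02   0.297] [-0.    0.69 -0.73] [ 0.4   0.86 -0.2   1.66 -0.94  1.2   0.87]
30 1 1 0.1 0.26 cam [ 0.6   -0.02   0.357] [-0.    0.69 -0.73] [ 0.39  0.77 -0.17  1.64 -0.94  1.28  0.79]
30 1 1 0.1 0.32 cam [ 0.6   -0.02   0.417] [-0.    0.69 -0.73] [ 0.37  0.69 -0.15  1.59 -0.93  1.36  0.7 ]
30 1 1 0.14 0.2 cam [ 0.6   -0.06   0.297] [-0.    0.69 -0.73] [ 0.44  0.87 -0.17  1.62 -0.9   1.26  0.87]
30 1 1 0.14 0.26 cam [ 0.6   -0.06   0.357] [-0.    0.69 -0.73] [ 0.43  0.79 -0.15  1.59 -0.9   1.34  0.79]
30 1 1 0.14 0.32 cam [ 0.6   -0.06   0.417] [-0.    0.69 -0.73] [ 0.42  0.71 -0.13  1.55 -0.9   1.42  0.71]
30 1 1 0.18 0.2 cam [ 0.6   -0.1    0.297] [-0.    0.69 -0.73] [ 0.48  0.89 -0.14  1.57 -0.87  1.33  0.88]
30 1 1 0.18 0.26 cam [ 0.6   -0.1    0.357] [-0.    0.69 -0.73] [ 0.47  0.81 -0.13  1.54 -0.87  1.4   0.8 ]
30 1 1 0.18 0.32 cam [ 0.6   -0.1    0.417] [-0.    0.6
[... 9906 characters left out ...]
.   -0.23 -0.97] [-0.32  0.71 -0.4   1.33  0.66  1.53  2.31]
60 -1 -1 0.14 0.2 cam [0.6   0.218 0.296] [ 0.   -0.23 -0.97] [-0.39  0.85 -0.35  1.39  0.68  1.37  2.18]
60 -1 -1 0.14 0.26 cam [0.6   0.218 0.356] [ 0.   -0.23 -0.97] [-0.38  0.79 -0.37  1.34  0.66  1.47  2.23]
60 -1 -1 0.14 0.32 cam [0.6   0.218 0.416] [ 0.   -0.23 -0.97] [-0.38  0.74 -0.4   1.27  0.65  1.58  2.29]
60 -1 -1 0.18 0.2 cam [0.6   0.258 0.296] [ 0.   -0.23 -0.97] [-0.45  0.88 -0.35  1.31  0.66  1.42  2.16]
60 -1 -1 0.18 0.26 cam [0.6   0.258 0.356] [ 0.   -0.23 -0.97] [-0.44  0.82 -0.37  1.26  0.65  1.52  2.21]
60 -1 -1 0.18 0.32 cam [0.6   0.258 0.416] [ 0.   -0.23 -0.97] [-0.44  0.78 -0.39  1.19  0.64  1.63  2.27]
```

Run:
```python
from h import *
e=np.radians(45)
arm.movep([.60,.235,.22],quat([0,-np.cos(e),-np.sin(e)],[1,0,0])); arm.pause(.25)
P=pose();im=snapshot("wrist");cv2.imwrite("pics/v5.png",im);np.save("v5.npy",np.concatenate(P));print(P[0],arm.read_time())
cv2.imwrite("pics/v5r.png",cv2.rotate(im,cv2.ROTATE_180))
```

```text
[0.60014071 0.23449711 0.22002035] 16.025
```

View pics/v5.png

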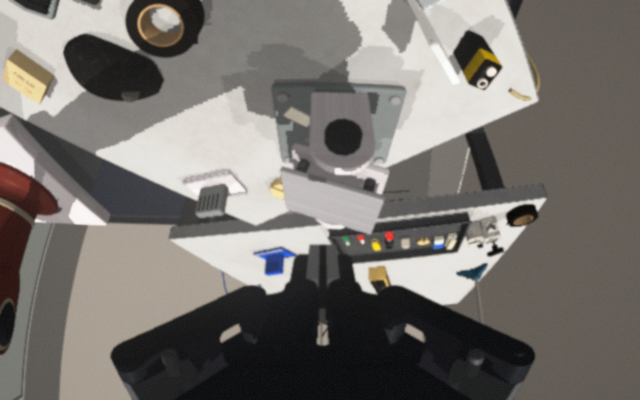

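Run:
```python
import cv2
c=cv2.imread("pics/v5.png");cv2.imwrite("pics/v5y.png",cv2.resize(c[70:240,260:420],None,fx=3.5*1.0,fy=3.5,interpolation=2)[:600]);cv2.imwrite("pics/v5x.png",cv2.resize(c[150:240,270:395],None,fx=6.4,fy=6.4,interpolation=2))
```

```text
(no output)
```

View pics/v5x.png

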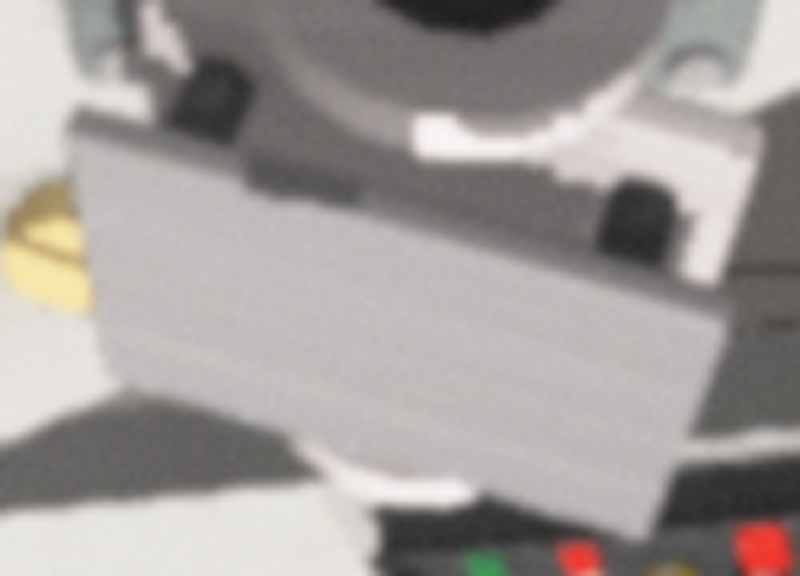

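```bash
sed -i '/^add("side"/i add("v5",6.4,(270,150),dict(N2=(75,130),F2=(728,325),F1=(648,540),N1=(112,378)))' fitstage.py; python3 fitstage.py | egrep -v "^(v0|v2|side|scene)"
python3 - <<'E'
from fitstage import *
import fitstage
full=list(obs)
for name,f in [("wrist only",lambda o:o[0][0]=='v'),("wrist face only",lambda o:o[0][0]=='v' and o[1][0]!='b'),("v5 + v3",lambda o:o[0] in("v5","v3")),("v5",lambda o:o[0]=="v5")]:
    obs[:]=[o for o in full if f(o)]
    s=least_squares(res,[.61,.1,0,.34],loss='soft_l1',f_scale=2); print(name,s.x.round(4),np.degrees(s.x[2:]),s.cost/len(obs))
E
```

```text
[ 0.61418731  0.10487826 -0.01609096  0.32773164] [-0.92194432 18.77763958] 124.29193885771423
[ 0.61418732  0.10487826 -0.01609095  0.3277323 ] [-0.92194368 18.77767765] 124.29193885657986
[0.60517538 0.10502329 0.09450969]
v3 N1 2.6 [-1.3 -2.2  0.2]
v3 N2 3.8 [-3.8 -0.1  0.4]
v3 F2 2.1 [0.4 2.  0.6]
v3 F1 3.1 [ 1.7 -2.5  0.3]
v3 bN1 2.5 [-1.9 -1.5  0.4]
v3 bN2 1.9 [-1.4  1.1  0.5]
v3 bF2 3.5 [3.2 1.2 1. ]
v4 N1 1.9 [-0.8 -1.7  0.4]
v4 N2 2.0 [-2.   0.2  0.2]
v4 F2 1.8 [ 1.7 -0.6  0.4]
v4 F1 2.4 [ 1.2 -1.9  0.8]
v4 bN1 3.3 [-1.7 -2.7  0.8]
v5 N2 2.8 [-2.8  0.1  0.5]
v5 F2 1.0 [-0.6 -0.5  0.6]
v5 F1 1.5 [-1.1 -0.5  0.8]
v5 N1 2.0 [-2.   0.2  0.1]
N1 [0.5663 0.0752 0.0814] [0.7 0.6 0.4 0.4 0.9 0.5 0.6]
N2 [0.5675 0.1369 0.0803] [2.3 0.7 1.2 2.5 1.1 2.8 0.1]
F2 [0.6445 0.1343 0.1067] [0.8 2.7 2.1 3.4 2. ]
F1 [0.6425 0.0737 0.1081] [1.2 0.9 0.9 2.8 4.  1.4]
bN1 [0.5542 0.0508 0.0075] [0.9 1.4 0.1 0.5 3.3 2.8]
bN2 [0.5553 0.1602 0.0069] [1.4 1.6 1.1 1.8 2. ]
bF2 [0.6704 0.1574 0.0132] [0.6 0.6]
wrist only [ 0.615   0.1056 -0.0121  0.3423] [-0.69107158 19.61184128] 1.873781635017084
wrist face only [ 0.6152  0.1058 -0.0135  0.3466] [-0.77341078 19.85615688] 1.644154081985043
v5 + v3 [ 0.6154  0.1052 -0.0174  0.3327] [-0.99769531 19.06031487] 2.178348218477547
v5 [ 0.6158  0.1055 -0.0121  0.3291] [-0.69082404 18.85823439] 0.48790816246259827
```

Run:
```python
import cv2
c=cv2.imread("pics/v1.png");a=cv2.resize(c[90:185,245:325],None,fx=6,fy=6,interpolation=2)
cv2.imwrite("pics/s1.png",a)
c=cv2.imread("pics/v2.png");cv2.imwrite("pics/s2.png",cv2.resize(c[10:105,325:405],None,fx=6,fy=6,interpolation=2))
```

```text
(no output)
```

View pics/s1.png

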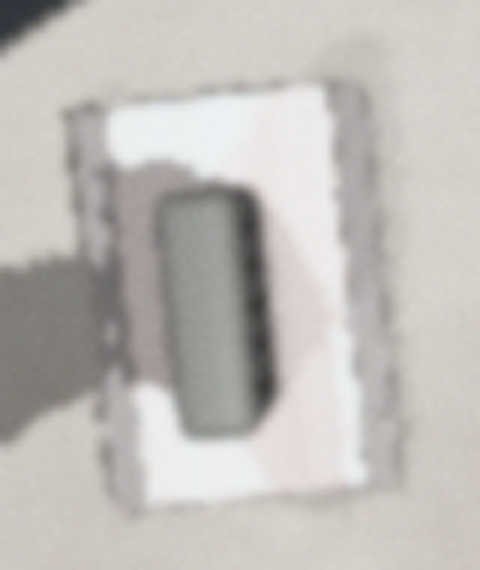

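View pics/s2.png

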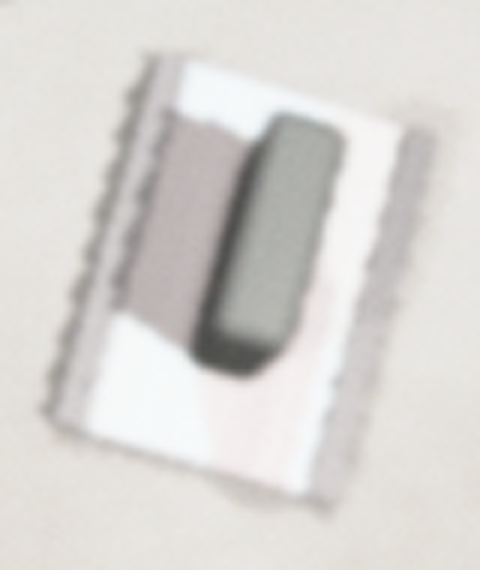

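Run:
```python
from h import *
def L(n): a=np.load(n+".npy");return a[:3],a[3:]
def pts(n,o,s,z,l): return np.array([plane("wrist",o[0]+(u+.5)/s-.5,o[1]+(v+.5)/s-.5,z,L(n)) for u,v in l])
for n,o,pl,bl in [("v1",(245,90),[(70,108),(362,85),(405,485),(125,510)],[(160,198),(238,188),(255,430),(182,438)]),
                  ("v2",(325,10),[(152,55),(435,130),(330,505),(50,415)],[(268,112),(343,128),(290,350),(215,330)])]:
    for z,l in((.004,pl),(.047,bl)):
        k=pts(n,o,6,z,l); d=k[3]+k[2]-k[0]-k[1]; print(n,z,k.mean(0).round(4),"yaw",np.degrees(np.arctan2(d[1],d[0])).round(1),[np.linalg.norm(k[i]-k[i-1]).round(3) for i in range(4)])
```

```text
v1 0.004 [ 0.4526 -0.0069  0.004 ] yaw 16.1 [np.float64(0.077), np.float64(0.055), np.float64(0.076), np.float64(0.054)]
v1 0.047 [ 0.4518 -0.0069  0.047 ] yaw 13.6 [np.float64(0.04), np.float64(0.013), np.float64(0.04), np.float64(0.012)]
v2 0.004 [ 0.4518 -0.0082  0.004 ] yaw 15.0 [np.float64(0.074), np.float64(0.055), np.float64(0.077), np.float64(0.054)]
v2 0.047 [ 0.4529 -0.0077  0.047 ] yaw 16.9 [np.float64(0.039), np.float64(0.013), np.float64(0.04), np.float64(0.013)]
```

Run:
```python
from h import *
a=np.radians(15.4); q=quat([0,0,-1],[-np.sin(a),np.cos(a),0]); c=[.4523,-.0073]
arm.movep([.54,.08,.26],q)
arm.movep([*c,.20],q)
arm.move_gripper(.55)
arm.pause(.15)
P=pose();cv2.imwrite("pics/w1.png",snapshot("wrist"));np.save("w1.npy",np.concatenate(P))
print(P,arm.read_time())
arm.line_to([*c,.13],velocity=.15); arm.pause(.1)
cv2.imwrite("pics/w2.png",snapshot("wrist")); print(arm.read_tool_pos(),arm.read_time())
```

```text
(array([ 0.45232217, -0.00726573,  0.2000114 ]), array([-0.0947627 ,  0.70071325,  0.09475512,  0.7007442 ])) 19.0667
[ 0.45293695 -0.00727683  0.1309273 ] 19.8333
```

View pics/w2.png

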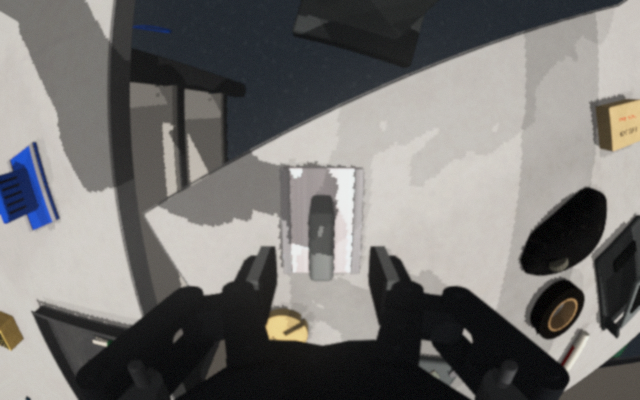

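Run:
```python
from h import *
c=[.4523,-.0073]
arm.line_to([*c,.0855],velocity=.1)
f=np.array(arm.read_ft_force())
arm.move_gripper(0.0,effort=60)
print(f.round(2),np.array(arm.read_ft_force()).round(2),arm.read_opening(),pose()[0],arm.read_time())
cv2.imwrite("pics/w3.png",snapshot("wrist"))
arm.line_to([*c,.20],velocity=.15); arm.pause(.2)
cv2.imwrite("pics/w4.png",snapshot("wrist")); print(arm.read_opening(),pose(),np.array(arm.read_ft_force()).round(2),arm.read_time())
```

```text
[0.21 0.47 0.29] [-0.52 -0.01  6.66] 0.15012455274653985 [ 0.45276158 -0.00734783  0.08621691] 20.8167
0.16056002801342395 (array([ 0.45199665, -0.00726635,  0.19927299]), array([-0.09469485,  0.70130532,  0.09488933,  0.70014266])) [ 0.03 -0.32 -0.62] 22.0333
```

View pics/w3.png

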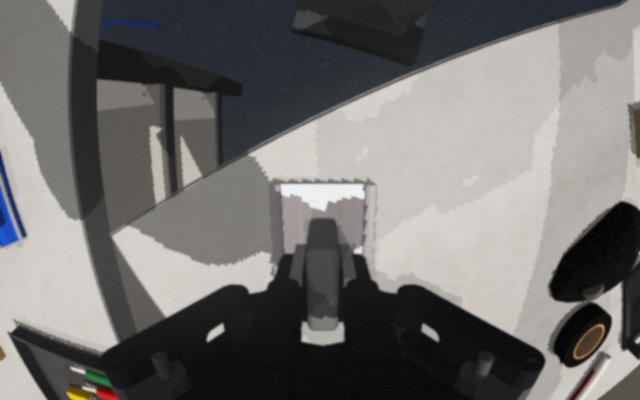

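View pics/w4.png

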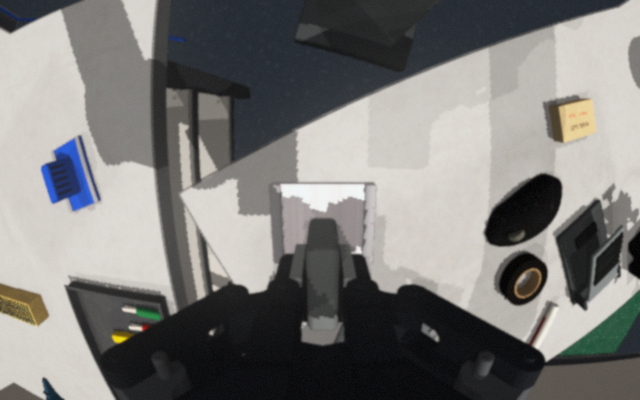

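Run:
```python
from h import *
c=cv2.imread("pics/w4.png");cv2.imwrite("pics/w4z.png",cv2.resize(c[170:350,250:400],None,fx=4,fy=3.3*1,interpolation=2))
c=cv2.imread("pics/w3.png");cv2.imwrite("pics/w3z.png",cv2.resize(c[170:350,250:400],None,fx=4,fy=3.3*1,interpolation=2))
I=(np.zeros(3),np.array([0,0,0,1.]))
for h in (.0855,.0862): print([proj("wrist",[h-z,s*.027,-.038],I).round(1) for s in(-1,1) for z in (0,.005)], proj("wrist",[h-.047,.007,-.021],I).round(1),proj("wrist",[h-.047,.007,.021],I).round(1))
```

```text
[array([270.6, 181.2]), array([269. , 183.3]), array([374.9, 181.2]), array([376.5, 183.3])] [341.1 250.1] [338.5 333.8]
[array([270.9, 180.9]), array([269.3, 183. ]), array([374.7, 180.9]), array([376.3, 183. ])] [341.  249.4] [338.4 332.8]
```

View pics/w4z.png

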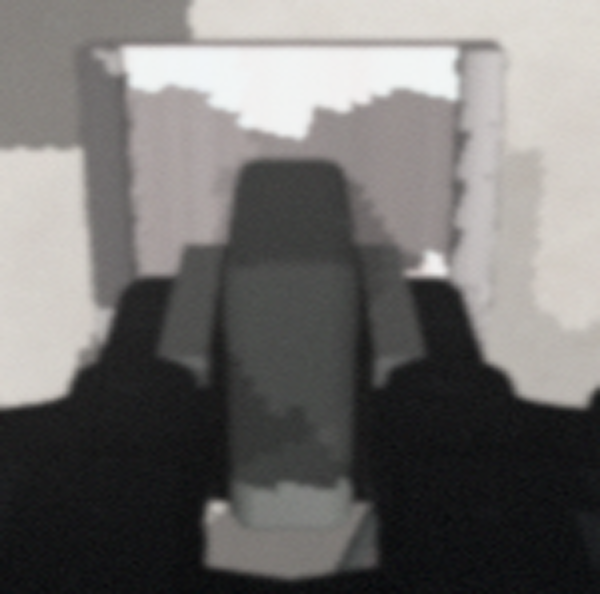

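View pics/w3z.png

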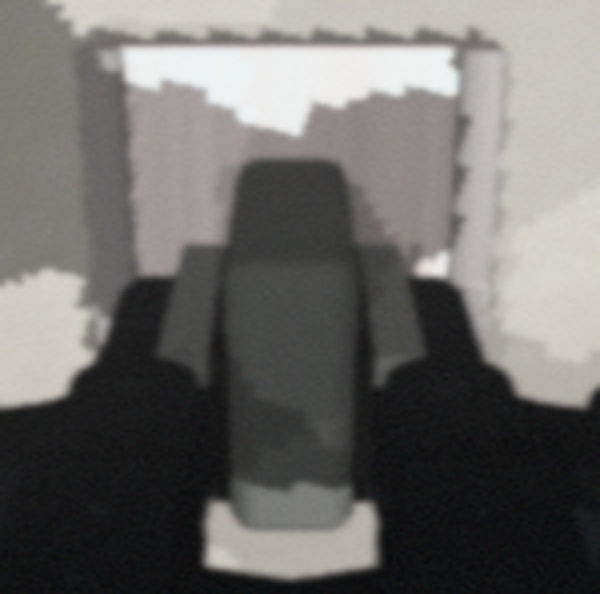

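```bash
cat > tgt.py <<'E'
from h import *
H=.0862; FC=np.array([.6052,.1050,.0944]); YAW=np.radians(-.85); T=np.radians(19.3)
def target(sink,dx=0,dy=0,dt=0,dyaw=0,droll=0):
    Rf=(Ro.from_euler('z',YAW+dyaw)*Ro.from_euler('y',-(T+dt))*Ro.from_euler('x',droll)).as_matrix()
    Rf0=(Ro.from_euler('z',YAW)*Ro.from_euler('y',-T)).as_matrix()
    n=Rf[:,2]; p=FC+Rf0@[dx,dy,-sink]+n*H
    return p,quat(-n,Rf[:,1]),Rf0
E
python3 - <<'E'
from tgt import *
p,q,_=target(-.08); print(p,arm.ik(p,q))
arm.line_to([.4523,-.0073,.25],velocity=.25)
arm.movep(p,q)
p,q,_=target(-.02); arm.line_to(p,velocity=.15,ori=q); arm.pause(.3)
P=pose();cv2.imwrite("pics/x1.png",snapshot("wrist"));np.save("x1.npy",np.concatenate(P))
cv2.imwrite("pics/x1s.png",snapshot("side"));cv2.imwrite("pics/x1c.png",snapshot("scene"))
print(P,p,q,arm.read_opening(),arm.read_time())
E
```

```text
[0.55027455 0.1058149  0.25125972] [-0.28557674  0.44941388  0.02577964  1.97236322  0.20512371  0.40294575
  1.11577209]
(array([0.57025467, 0.10559425, 0.1955567 ]), array([ 0.0044807 ,  0.57795859, -0.00589154,  0.81603252])) [0.57010323 0.10552071 0.19463166] [ 0.00429159  0.5785537  -0.00605002  0.81561056] 0.1573181089378661 24.075
```

View pics/x1.png

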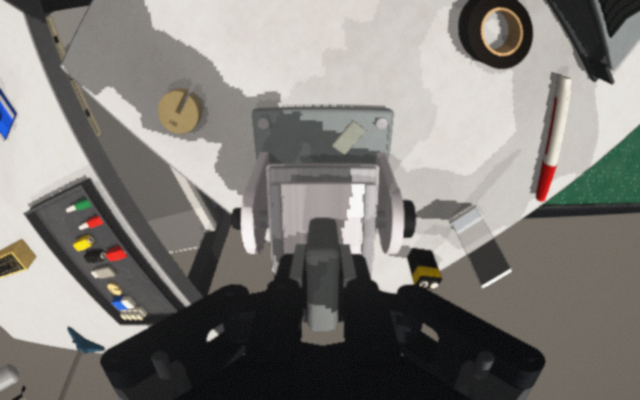

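View pics/x1s.png

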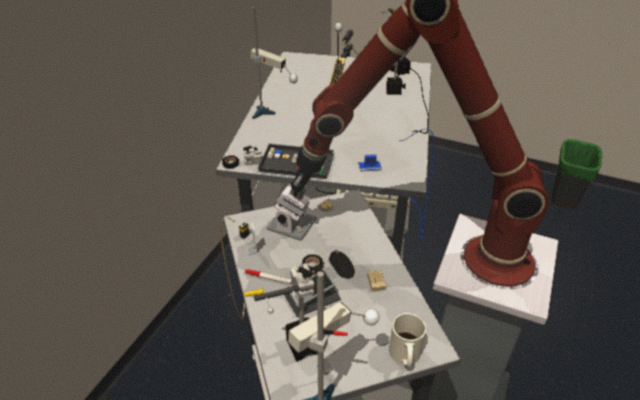

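View pics/x1c.png

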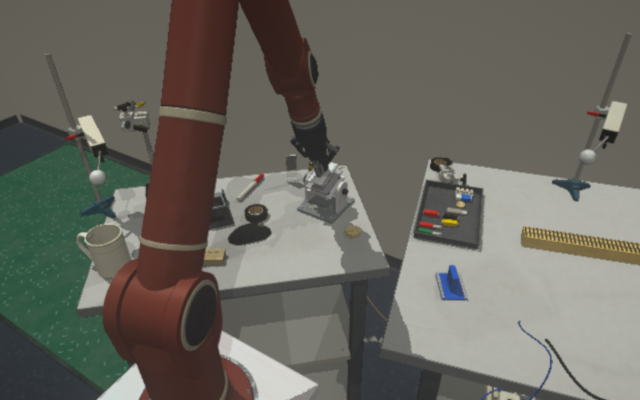

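Run:
```python
from tgt import *
c=cv2.imread("pics/x1.png");cv2.imwrite("pics/x1z.png",cv2.resize(c[95:275,230:420],None,fx=4.2,fy=3.3,interpolation=2))
P=pose();p,q,Rf=target(-.02); print(P[0]-p,(Ro.from_quat(q).inv()*Ro.from_quat(P[1])).as_rotvec(degrees=True))
f=np.array(arm.read_ft_force());print(f,Rf.T@f,arm.read_wrist_torque())
for s in ((-1,-1),(-1,1)): print(proj("wrist",FC+Rf@[.042*s[0],.032*s[1],0],P).round(1), proj("wrist",FC+Rf@[.042*s[0],.032*s[1],-.006],P).round(1))
```

```text
[1.08844099e-05 1.32154444e-04 4.04841676e-04] [-0.00741735 -0.03580551  0.01663025]
[ 0.75288306 -0.57264119 -1.70615048] [ 0.15460385 -0.56140934 -1.86188547] [ 0.00347653  0.4488456  -0.01429937]
[267.1 166.6] [268.8 165. ]
[377.1 166.6] [375.4 164.9]
```

View pics/x1z.png

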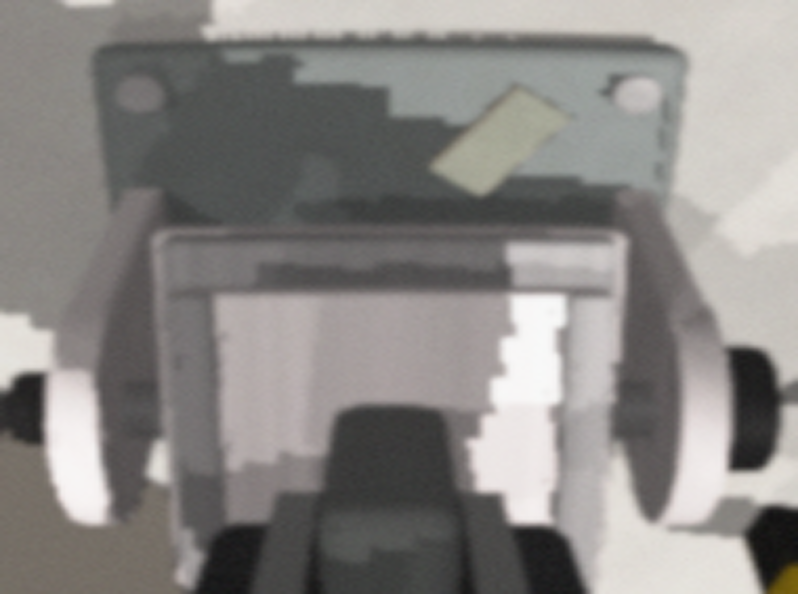

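Run:
```python
from tgt import *
f0=t0=None
for s in [-.008,-.004,-.002,-.001,0,.001,.002,.003]:
    p,q,Rf=target(s); arm.line_to(p,velocity=.03 if s>-.005 else .06,ori=q); arm.pause(.12)
    F=[];M=[]
    for _ in range(3):
        F.append(arm.read_ft_force());M.append(arm.read_wrist_torque());arm.pause(.03)
    f=Rf.T@np.mean(F,0);m=Rf.T@np.mean(M,0)
    if f0 is None:f0,t0=f,m
    P=pose(); e=Rf.T@(P[0]-p)
    print(s,"F",(f-f0).round(2),"M",(m-t0).round(3),"err mm",(e*1000).round(2),"rot",(Ro.from_quat(q).inv()*Ro.from_quat(P[1])).as_rotvec(degrees=True).round(2))
    if f[2]-f0[2]>12: break
np.save("f0.npy",np.r_[f0,t0]); print(arm.read_time(),arm.read_opening())
```

```text
-0.008 F [0. 0. 0.] M [0. 0. 0.] err mm [0.07 0.02 0.03] rot [ 0.   -0.01  0.  ]
-0.004 F [-0.16  0.2   0.29] M [ 0.007 -0.009  0.025] err mm [ 0.07 -0.01  0.05] rot [ 0.   -0.01  0.  ]
-0.002 F [ 0.16  0.15 -0.23] M [-0.002 -0.018  0.017] err mm [ 0.01 -0.01 -0.01] rot [ 0. -0. -0.]
-0.001 F [ 0.46 -0.33  0.46] M [ 0.001 -0.029  0.031] err mm [-0.    0.02 -0.  ] rot [-0.  0.  0.]
0 F [ 0.19 -0.13  1.34] M [-0.021  0.012  0.002] err mm [ 0.07 -0.01  0.08] rot [ 0.   -0.01  0.  ]
0.001 F [0.16 0.58 2.11] M [-0.046  0.045  0.011] err mm [0.07 0.02 0.03] rot [ 0.   -0.01  0.  ]
0.002 F [ 0.59 -0.13  2.98] M [-0.044  0.088 -0.006] err mm [0.06 0.01 0.05] rot [ 0.   -0.01  0.  ]
0.003 F [0.16 0.08 3.76] M [-0.019  0.064  0.036] err mm [0.08 0.02 0.06] rot [ 0.   -0.01  0.  ]
27.9417 0.15744874987428753
```

```bash
cat > meas.py <<'E'
from tgt import *
b=np.load("f0.npy")
def go(s,dt=0,dr=0,dx=0,dy=0,n=6,v=.02):
    p,q,Rf=target(s,dt=np.radians(dt),droll=np.radians(dr),dx=dx,dy=dy); arm.line_to(p,velocity=v,ori=q); arm.pause(.1)
    F=[];M=[]
    for _ in range(n):
        F.append(arm.read_ft_force());M.append(arm.read_wrist_torque());arm.pause(.03)
    f=Rf.T@np.mean(F,0)-b[:3];m=Rf.T@np.mean(M,0)-b[3:]
    print(s,dt,dr,"F",f.round(2),"M",m.round(3),"cop x,y mm",(-m[1]/f[2]*1000).round(1),(m[0]/f[2]*1000).round(1),arm.read_time())
E
python3 - <<'E'
from meas import *
go(.004)
for dt in (-.7,-1.4,-.7,.7): go(.004,dt)
E
```

```text
0.004 0 0 F [ 0.42 -0.01  4.66] M [-0.026  0.091 -0.015] cop x,y mm -19.6 -5.6 28.4917
0.004 -0.7 0 F [0.32 0.5  4.52] M [-0.027  0.057  0.014] cop x,y mm -12.6 -6.1 29.0417
0.004 -1.4 0 F [-0.31 -0.15  4.82] M [-0.039 -0.062  0.032] cop x,y mm 12.9 -8.0 29.5917
0.004 -0.7 0 F [0.51 0.38 4.42] M [0.015 0.047 0.007] cop x,y mm -10.7 3.3 30.1417
0.004 0.7 0 F [-0.1   0.28  5.25] M [ 0.06   0.272 -0.012] cop x,y mm -51.8 11.5 30.7
```

Run:
```python
from meas import *
go(.004,-1.0)
go(.004,-1.0,.7)
go(.004,-1.0,-.7)
go(.004,-1.0,0)
go(.004,-1.8,0)
go(.004,-1.0,0)
```

```text
0.004 -1.0 0 F [ 1.53 -0.03  4.78] M [-0.105 -0.318  0.011] cop x,y mm 66.5 -21.9 31.275
0.004 -1.0 0.7 F [ 1.17 -0.51  4.63] M [-0.23  -0.307  0.03 ] cop x,y mm 66.3 -49.6 31.825
0.004 -1.0 -0.7 F [-0.58  1.57  4.62] M [0.459 0.042 0.036] cop x,y mm -9.0 99.3 32.3833
0.004 -1.0 0 F [-0.69 -0.14  4.61] M [-0.107  0.013  0.044] cop x,y mm -2.9 -23.1 32.9333
0.004 -1.8 0 F [-0.18 -1.74  4.89] M [-0.398 -0.09  -0.01 ] cop x,y mm 18.4 -81.4 33.4833
0.004 -1.0 0 F [ 0.16 -0.93  4.68] M [-0.24  -0.05   0.015] cop x,y mm 10.7 -51.2 34.0333
```

```bash
sed -i 's/radians(19.3)/radians(18.3)/' tgt.py
python3 - <<'E'
from tgt import *
p,q,Rf=target(-.012); arm.line_to(p,velocity=.04,ori=q); arm.pause(.3)
P=pose();cv2.imwrite("pics/y1.png",snapshot("wrist"));np.save("y1.npy",np.concatenate(P))
F=[];M=[]
for _ in range(12): F.append(arm.read_ft_force());M.append(arm.read_wrist_torque());arm.pause(.03)
np.save("f0.npy",np.r_[Rf.T@np.mean(F,0),Rf.T@np.mean(M,0)]); print(np.std(F,0),np.std(M,0),arm.read_time(),arm.read_opening())
c=cv2.imread("pics/y1.png");cv2.imwrite("pics/y1z.png",cv2.resize(c[95:275,230:420],None,fx=4.2,fy=3.3,interpolation=2))
E
```

```text
[0.37267866 0.52395312 0.44387714] [0.03203862 0.02243319 0.03198639] 35.3333 0.15642026924699928
```

View pics/y1z.png

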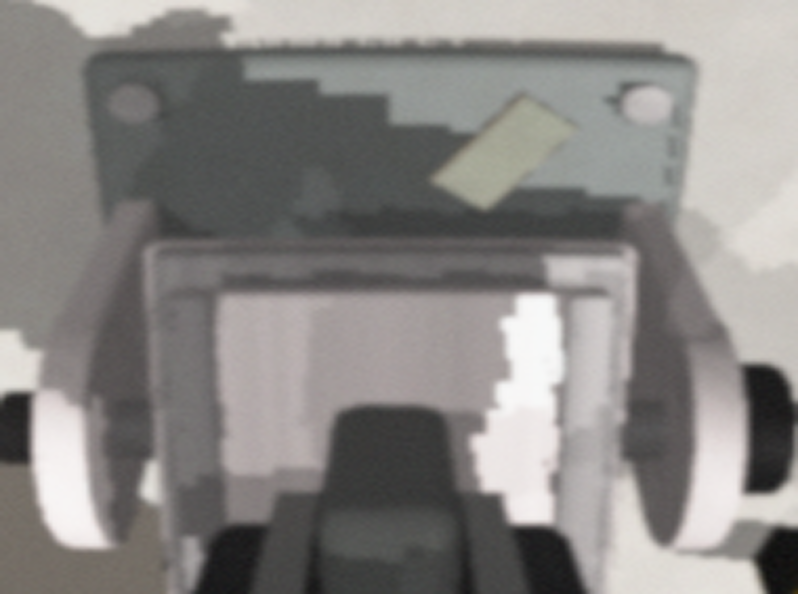

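Run:
```python
from meas import *
for s in (-.002,0,.002,.0038): go(s,n=8 if s>0 else 4)
```

```text
-0.002 0 0 F [ 0.14 -0.17 -0.29] M [ 0.035 -0.007  0.014] cop x,y mm -22.9 -123.6 36.2167
0 0 0 F [0.19 0.02 0.9 ] M [ 0.013 -0.109  0.003] cop x,y mm 121.4 14.3 36.7
0.002 0 0 F [0.53 0.06 2.37] M [-0.024 -0.174  0.   ] cop x,y mm 73.5 -10.1 37.3167
0.0038 0 0 F [0.75 0.17 4.21] M [-0.016 -0.242 -0.023] cop x,y mm 57.5 -3.7 37.9333
```

Run:
```python
from meas import *
arm.pause(.3)
go(.004)
P=pose();cv2.imwrite("pics/z1.png",snapshot("wrist")); s=snapshot("side"); sc=snapshot("scene")
p,q,Rf=target(.004); print(Rf.T@(P[0]-p)*1000,(Ro.from_quat(q).inv()*Ro.from_quat(P[1])).as_rotvec(degrees=True).round(2),arm.read_opening())
Fq=FC-Rf[:,2]*.004
print([proj("wrist",Fq+Rf@[-.042,y,0],P).round(1) for y in(-.032,.032)],[proj("wrist",Fq+Rf@[-.038,y,.005],P).round(1) for y in(-.027,.027)])
c=cv2.imread("pics/z1.png");a=cv2.resize(c[95:275,230:420],None,fx=4.2,fy=3.3,interpolation=2);cv2.imwrite("pics/z1z.png",a)
b2=np.hstack([cv2.resize(s[150:250,240:340],(400,400),interpolation=2),cv2.resize(sc[130:230,280:380],(400,400),interpolation=2)]);cv2.imwrite("pics/z1s.png",b2)
cv2.imwrite("pics/z1sc.png",sc)
```

```text
0.004 0 0 F [1.65 0.34 4.4 ] M [ 0.023 -0.384 -0.013] cop x,y mm 87.3 5.1 38.7833
[0.16550407 0.04304399 0.03730218] [ 0.   -0.02  0.01] 0.15611994684401947
[array([260.6, 173.2]), array([384. , 173.2])] [array([268.7, 182.7]), array([375.9, 182.7])]
```

View pics/z1z.png

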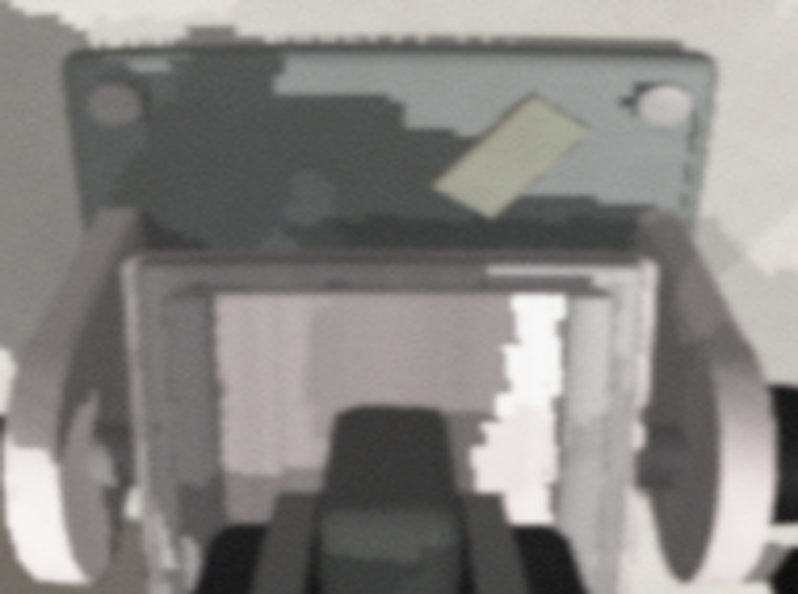

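View pics/z1s.png

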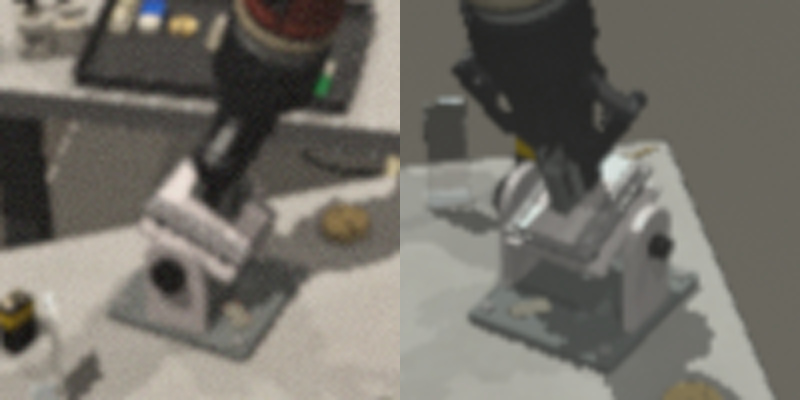

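View pics/z1sc.png

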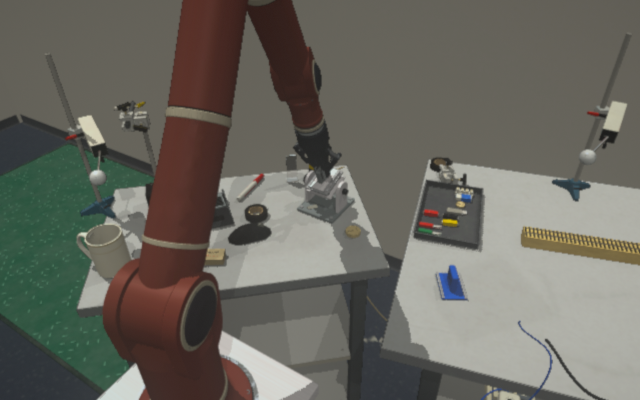

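Run:
```python
from h import *
print(arm.read_time(),np.abs(arm.read_dq()).max(),arm.read_opening()); print(ticket.finish_job())
```

```text
38.9333 0.0017300287820851015 0.15611994684401947
the job is handed in; nothing more can be done
None
```

I handed the job in at 38.9 s, with the slide still gripped and held flush on the stage face. No verdict came back.

- **Pedal:** I pressed it with the gripper empty and shut. The fingertips went down about 17 mm, the force then rose sharply to about 15 N at the stop, and I held it there for 0.4 s. Later pictures show it up again.
- **Slide:** I gripped it by its block. Its position in the jaws was the same in every later wrist picture, so it did not slip.
- **Face tilt:** The camera fits gave 18.8–19.9°. While the slide was touching, I tried small tilt changes and watched where the push acted; that gave about 18.3°. I backed off and pressed again at 18.3°, which is what it holds now.
- **Last checks:**
  - The push along the face normal is 4.4 N, which means the face has sunk about 3.8–4 mm.
  - The slide is within about 1 mm of the middle of the face, and the arm is within 0.2 mm and 0.02° of its target and still.

**Less certain:** The raw reading puts the push 87 mm from the middle, which is off the plate. A sideways friction force of about 1.7 N accounts for that. Allowing for it, and for my estimate of the sensor's distance from the contact, the push acts about 6 mm from the middle. The sensor is noisy (about 0.4 N), so I trust the tilt to only about ±0.3°.

The last pictures show nothing else on the table moved, as far as they reach; the arm hides part of the pedal in them.

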